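# Clamp a machined housing in the crank-driven measuring clamp

### The arm

A 7-joint arm with a two-finger parallel gripper is mounted at the origin on the work surface. World frame = base frame: x ahead of the robot, y to its left, z up, the work surface at z = 0. Lengths are in m, angles in rad, forces in N, time in s.
With the tool pointing down it reaches from about 0.425 to 0.875 m from the base axis. Payload 4.7 kg.
Tool frame: the origin (TCP) lies at the very end of the fingers, on their centre line; the grasp point (between the pads) lies 19 mm behind it; z points along the fingers, y is the line along which they close (so a half turn about z gives the same grasp; the last joint's range is limited). The gripper opens to 87 mm and grips with 3 to 60 N. Pads are 19 mm wide; open, the fingers measure 117 mm over their backs; the gripper's body (75 mm by 190 mm) begins 51 mm behind the grasp point.
Start: joints at [1.213, 0.321, -0.07, 1.45, 0.023, 1.371, -0.057], TCP at [0.236, -0.606, 0.223] pointing down, gripper open.
Joint ranges: [-2.86, 2.86], [-0.3, 2.09], [-1.38, 1.24], [0.06, 2.45], [-1.56, 4.7], [0.09, 2.05], [-2.69, 2.69]. Speed limits (rad/s): [2.57, 2.57, 3.14, 3.14, 3.14, 3.14, 3.14].

### API

Orientations are given as a rotation vector (axis times angle).
In Python, from bench import ctrl, vision gives the robot as it stands.
- The arm moves only by the tool jog_arm, never from a script. Its argument "increments" is a list of rows, each an object of numbers: "tx", "ty", "tz": the shift along the tool's x, y, z in mm; "wx", "wy", "wz": the turn, a rotation vector about the tool's x, y, z in rad; "gripper": the opening, from 0 (shut) to 1 (fully open). In form: [{"tx": .., "ty": .., "tz": .., "wx": .., "wy": .., "wz": .., "gripper": ..}, ...]. A call has exactly 5 rows; each row is the pose to reach, as a shift and turn from the pose commanded when the call began, along the tool's axes at that moment; what a row does not reach only later rows make up. A row lasts 1/12 s, in which the tool goes at most 41.7 mm and 7.16 degrees, less where a joint would pass 70% of its speed; a pose out of reach is approached as far as the arm can. A call with a gripper value outside its range is refused whole. The fingers move at their own pace and stop on an object; "grip_force" is the grip in N (left out, the last holds). Time passes only in rows, so rows that repeat a pose let the fingers close, or fill a call up. It gives the time, the measured TCP pose, the force, the opening and the grip force at its end, in the units of the state.
- ctrl.get_state(): the state, without advancing time (a new reading comes with each control period).
- vision.get_image(name): name is "scene" or "side" or "wrist"; returns a dict with "color" (384x512x3 uint8, blue, green, red), "fx", "fy", "cx", "cy" (pixels), "extrinsics" (4x4, takes a point from world to camera coordinates). Camera axes: x right, y down, z forward; pixel columns grow to the right and rows downward; lengths in m; the calibration is good to about 2 mm. A picture is of the moment at which its call begins. There is no depth.
- ctrl.close_job(): hands the job in; it is judged then, once.
Trained networks look in the newest picture that a camera, given by its name, has taken for a name from the list of things; names that differ only in an ending like _2 or _b are one class to them, and where a whole thing is asked for, a point or a joint stands for the part that bears it (a point fixed in the world has none). Each returns a list of dicts, best first, with "conf" (0 to 1); they miss things now and then, are a little off and sometimes report something else, mostly with a low value. They report only what shows in the picture. A call takes as long as a camera call. They do not tell look-alikes from the thing itself.
- vision.spot_in(camera, thing): "bbox" ([left, top, right, bottom] in pixels, round what is visible of it).
The state is a dict: "time": time; "joint_positions": joint angles; "qd": joint speeds; "joint_torque": joint torques, N m; "position": TCP position; "tool_rot": TCP orientation; "ft_force": force on the tool from outside, world axes, zero at the start; "torque": the same for the moment, N m; "grip_width": opening from 0.0 (shut) to 1.0 (fully open); "grip_force": force on a finger pad.
Only numpy, scipy, OpenCV 4.12 (cv2) and the standard library are available. Lean on these libraries where they do the work, as an engineer would, in place of code of your own. Each camera call takes 0.05 s, during which the arm holds its last target. There are 200 camera calls.

### The job

Set the aluminium housing flat on the bed of the clamp, between the anvil and the sliding jaw, and let go of it. Then take the crank by its loose sleeve and, keeping the sleeve gripped for as long as the crank turns, wind it clockwise, slowly at the end, until the jaw holds the housing snugly against the anvil's pad (about 10 N of push at the sleeve, never more than 13 N), and let go. Do not disturb the three gauges and the jar standing about.

Things in the scene. Friction and masses are not known exactly. Their poses are not given: they have to be found in the camera images.
- part: the aluminium housing, a bright open-topped block 56 mm (its x) by 90 mm (its y) by 45 mm high (z), walls 9 mm, 0.3 to 0.6 kg; origin at its centre, half-way up. It starts on the black granite plate, and goes into the clamp with its 90 mm length along the clamp's y, so that its two 56 mm end faces meet anvil and jaw. Either end may face the anvil.
- clamp: the fixed clamp, a dark steel base 140 mm (its x) by 360 mm (its y), 30 mm thick, its top being the flat bed; origin at the centre of its underside, which lies on the table. The white gear housing with the crank stands at its -y end, the anvil on its +y half.
- anvil: anvil, a fixed aluminium block 80 mm wide in x, 30 mm thick in y, top 39 mm above the bed, placed differently each time; axes as the clamp's; origin at the centre of the block's flat -y face, 20 mm above the bed. An adjustable flat steel pad (60 by 30 mm) stands out of that face, toward the jaw, by 2 to 12 mm, differing each time and not measured; the housing is pressed against this pad.
- jaw: sliding jaw, aluminium block 70 mm wide in x, top 39 mm above the bed, on a dark carriage; origin at the centre of its flat +y face, 20 mm above the bed; axes as the clamp's. Driven only by the crank: 8 mm along the clamp's +y, toward the anvil, per radian, until it meets the housing, which it pushes along the bed to the anvil. Starts with 25 mm or more to spare. Stiffly sprung, about 20 N per mm.
- crank (a joint): crank angle, rad, about a vertical axis; grows clockwise seen from above, which closes the jaw. Wound slowly (0.04 m/s or less) it takes 4.5 to 6 N tangentially at the sleeve while idle; stays where left, also under load. Once the housing meets the anvil pad the push rises by some 1 N per 0.04 rad: snug is about 10 N in all (8.5 to 11.5 will do); above 13 N marks the housing.
- sleeve: the crank's grip, an upright black sleeve with two red bands, 26 mm in diameter, 50 mm tall; origin at its centre, half-way up, 104 mm above the table, 60 mm from the crank's axis. It spins freely on its pin, so a gripper that holds it need not turn as the crank goes round. The crank's arm lies 3 mm below the sleeve. The crank must not be turned unless the sleeve is gripped.
- crank_axis (a point): point on the crank's vertical axis, at the height of the sleeve's centre; fixed to the clamp, 130 mm from its origin along its -y
- plate: the fixed black granite plate, 240 (x) by 220 (y) by 30 mm; origin at the centre of its underside
- ring_gauge: bystander: steel ring, 48 mm across, 16 mm high, on the granite plate; origin under its centre
- gauge_block: bystander: upright steel gauge block, 30 by 12 by 35 mm high, on the granite plate; origin under its centre
- jar: bystander: white jar with a blue cap, 56 mm across, 70 mm high, beyond the clamp; origin under its centre
- plug_gauge: bystander: steel plug gauge, 26 mm across, standing about 60 mm high beyond the clamp; origin under its centre
Not all that is in view belongs to the job. Leave any turquoise look-alike of the part alone.

How it is judged:
By the outcome, as a careful person would: the job done as asked, in the order asked, and still so for the second after the job is handed in, with the robot touching nothing.
It also fails if it takes over 67 s, if anything falls off the work surface, if the arm or the gripper's body presses on something with over 40 N, if the wrist force passes 120 N, or if a joint passes its speed limit or range.

## Working session

There is one attempt and no reset: what is moved stays moved. The work goes in short steps, Python scripts to look and compute and a tool call to move; the robot and the scene stay as the last step left them, time stands still between calls to the robot, and variables do not carry over. Pictures are saved under pics/ and viewed, at most 10 in all, crops included, and the job is handed in when it is done.

Besides the shell and the picture viewer there is one more tool, called after "Request:" as a command line: name --argument value ..., lists and objects as JSON in quotes. jog_arm: Moves the arm, as the interface text tells. Its arguments: {"type":"object","properties":{"increments":{"type":"array"},"grip_force":{"type":"number"}},"required":["increments"]}

```bash
mkdir -p pics; ls
cat > h.py <<'E'
import numpy as np, cv2
from bench import ctrl, vision
from scipy.spatial.transform import Rotation as R
def cam(n):
    d=vision.get_image(n); return d
def K(d): return np.array([[d['fx'],0,d['cx']],[0,d['fy'],d['cy']],[0,0,1.]])
def ray(d,uv):
    E=np.array(d['extrinsics']); Rm=E[:3,:3]; o=-Rm.T@E[:3,3]
    v=Rm.T@np.linalg.inv(K(d))@np.array([uv[0],uv[1],1.]); return o,v/np.linalg.norm(v)
def onz(d,uv,z):
    o,v=ray(d,uv); return o+v*(z-o[2])/v[2]
def proj(d,p):
    E=np.array(d['extrinsics']); c=E[:3,:3]@np.array(p)+E[:3,3]; q=K(d)@c; return q[:2]/q[2]
def tri(*dv):
    A=np.zeros((3,3));b=np.zeros(3)
    for d,uv in dv:
        o,v=ray(d,uv);P=np.eye(3)-np.outer(v,v);A+=P;b+=P@o
    return np.linalg.solve(A,b)
E
python3 - <<'E'
from h import *
s=ctrl.get_state(); print(s)
for n in ['scene','side','wrist']:
    d=cam(n); cv2.imwrite(f'pics/{n}0.png',d['color']); E=np.array(d['extrinsics']); print(n,d['fx'],-E[:3,:3].T@E[:3,3],E[2,:3])
for n in ['scene','side']:
    for t in ['part','clamp','anvil','jaw','crank','sleeve','plate','ring_gauge','gauge_block','jar','plug_gauge']:
        print(n,t,[(np.round(x['bbox']).tolist(),round(x['conf'],2)) for x in vision.spot_in(n,t)][:3])
E
```

```text
pics
{'time': 0.0, 'joint_positions': array([ 1.21309892,  0.32181108, -0.07008461,  1.45168382,  0.02260098,
        1.37081682, -0.0569069 ]), 'qd': array([ 0.00117435, -0.00053284,  0.00013632, -0.00081203,  0.00209596,
       -0.00064021, -0.00022954]), 'joint_torque': array([ 4.48967503e-04, -4.91286993e+01, -4.03566342e-01, -3.12529993e+01,
       -6.39283005e-02,  4.38176352e-02,  1.83660800e-04]), 'position': array([ 0.23588567, -0.6050806 ,  0.22146484]), 'tool_rot': array([-3.08561257e+00, -5.80349950e-01,  7.16123121e-04]), 'ft_force': array([ 0.33492679, -1.22718704,  0.99631477]), 'torque': array([ 0.0196182 , -0.02614558, -0.04095383]), 'grip_force': 0.0, 'grip_width': 1.0008867602183984}
scene 441.48029284060505 [1.099274   0.31514705 1.03202096] [-0.49693012 -0.16042357 -0.85283336]
side 420.11303387742373 [0.2458738  0.83579392 0.98312689] [ 0.25285785 -0.60136905 -0.7579038 ]
wrist 284.8899296456065 [ 0.31425659 -0.57488868  0.38411354] [-0.28307498 -0.10827567 -0.95296639]
scene part [([330.0, 122.0, 355.0, 163.0], 0.83), ([321.0, 181.0, 362.0, 222.0], 0.82), ([154
[... 495 characters left out ...]
 jar [([179.0, 272.0, 204.0, 307.0], 0.87)]
scene plug_gauge [([152.0, 257.0, 166.0, 270.0], 0.57)]
side part [([227.0, 250.0, 266.0, 292.0], 0.77), ([307.0, 276.0, 349.0, 312.0], 0.77), ([194.0, 336.0, 238.0, 383.0], 0.63)]
side clamp [([236.0, 119.0, 329.0, 209.0], 0.81)]
side anvil [([247.0, 171.0, 273.0, 196.0], 0.73)]
side jaw [([278.0, 139.0, 300.0, 159.0], 0.8)]
side crank [([303.0, 114.0, 329.0, 140.0], 0.85)]
side sleeve [([320.0, 123.0, 327.0, 134.0], 0.4)]
side plate []
side ring_gauge [([186.0, 276.0, 207.0, 294.0], 0.78)]
side gauge_block []
side jar [([177.0, 156.0, 198.0, 184.0], 0.9)]
side plug_gauge [([208.0, 144.0, 216.0, 159.0], 0.53), ([204.0, 232.0, 216.0, 246.0], 0.33)]
```

Run:
```python
import cv2
a=cv2.imread('pics/scene0.png')[105:325,100:396]; cv2.imwrite('pics/s1.png',cv2.resize(a,None,fx=2.7,fy=2.7,interpolation=cv2.INTER_CUBIC))
a=cv2.imread('pics/side0.png')[105:325,150:370]; cv2.imwrite('pics/d1.png',cv2.resize(a,None,fx=2.7,fy=2.7,interpolation=cv2.INTER_CUBIC))
```

```text
(no output)
```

View pics/s1.png

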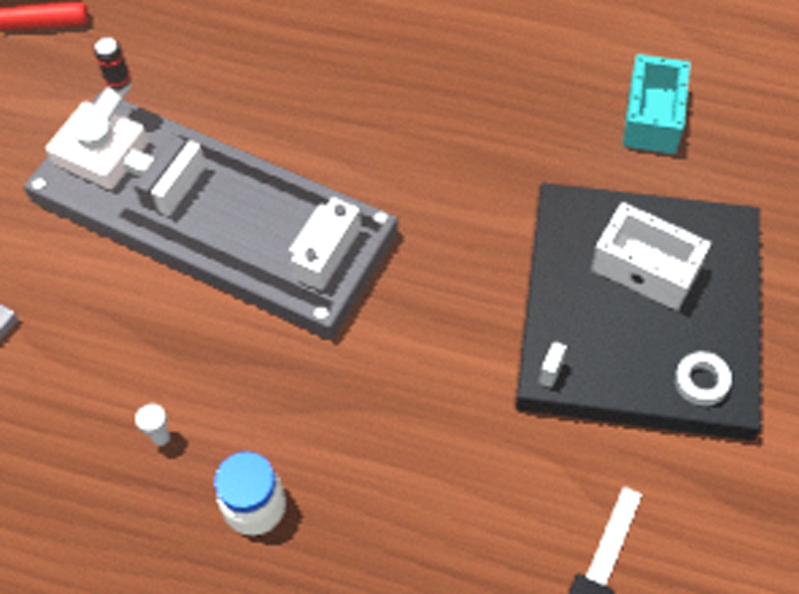

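View pics/d1.png

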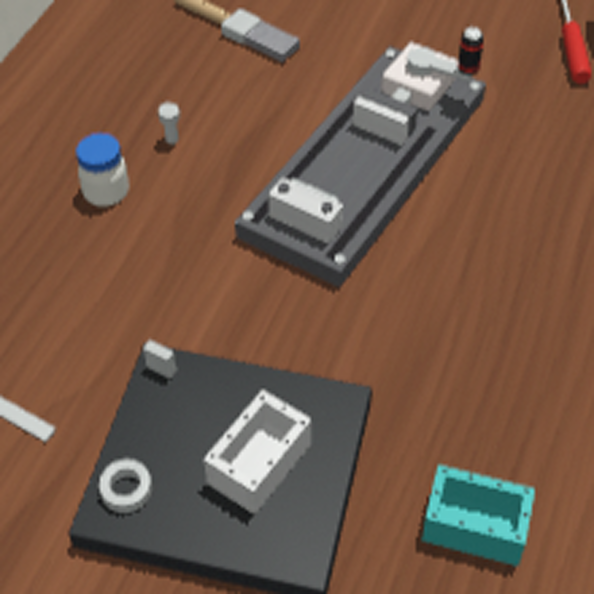

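The scene view shows the part on the plate at about crop (653,255), the clamp with its screws at (38,183), (381,217) and (320,313), and the sleeve at (113,62). The side view shows the part at (258,440), screws at (390,52), (475,87), (248,215) and (340,258), and the sleeve at (471,50).

Run:
```python
from h import *
a=cam('scene');b=cam('side')
S=lambda x,y:(a,(x/2.7+100-.3,y/2.7+105-.3)); D=lambda x,y:(b,(x/2.7+150-.3,y/2.7+105-.3))
r=lambda v:np.round(v,4)
print('sleeve',r(tri(S(113,62),D(471,50))))
print('screws',[r(tri(*p)) for p in [(S(38,183),D(390,52)),(S(381,217),D(340,258)),(S(320,313),D(248,215))]],r(onz(*D(475,87),.032)))
print('screws z32 S',[r(onz(*S(*p),.032)) for p in [(38,183),(381,217),(320,313)]])
print('screws z32 D',[r(onz(*D(*p),.032)) for p in [(390,52),(340,258),(248,215),(475,87)]])
print('part S top',[r(onz(*S(*p),.075)) for p in [(623,205),(710,243),(685,283),(597,247)]])
print('part D top',[r(onz(*D(*p),.075)) for p in [(264,390),(312,432),(253,490),(206,458)]])
print('tri part',[r(tri(S(*p),D(*q))) for p,q in zip([(623,205),(710,243),(685,283),(597,247)],[(312,432),(253,490),(206,458),(264,390)])])
print('anvil top', [r(onz(*S(*p),.069)) for p in [(331,198),(361,205),(322,262),(292,250)]])
print('jaw top', [r(onz(*S(*p),.069)) for p in [(190,143),(201,150),(163,210),(152,202)]])
print('jaw D', [r(onz(*D(*p),.069)) for p in [(357,97),(410,128)]],'anvilD',[r(onz(*D(*p),.069)) for p in [(280,178),(342,207),(332,221),(270,197)]])
print('jar',r(onz(*S(245,480),.07)),r(onz(*D(99,150),.07)),'plug',r(onz(*S(151,418),.06)),r(onz(*D(168,110),.06)))
print('ring',r(onz(*S(704,378),.046)),'gb',r(onz(*S(557,357),.065)),r(onz(*D(160,350),.065)))
```

```text
sleeve [ 0.4491 -0.2073  0.1095]
screws [array([ 0.5626, -0.2581,  0.0331]), array([0.5034, 0.0883, 0.0325]), array([0.6221, 0.0654, 0.0314])] [ 0.4427 -0.2338  0.032 ]
screws z32 S [array([ 0.5621, -0.2585,  0.032 ]), array([0.5036, 0.0888, 0.032 ]), array([0.6226, 0.0657, 0.032 ])]
screws z32 D [array([ 0.5629, -0.2595,  0.032 ]), array([0.5033, 0.0872, 0.032 ]), array([0.6218, 0.0656, 0.032 ]), array([ 0.4427, -0.2338,  0.032 ])]
part S top [array([0.4517, 0.3163, 0.075 ]), array([0.4706, 0.4027, 0.075 ]), array([0.5196, 0.3878, 0.075 ]), array([0.5044, 0.3024, 0.075 ])]
part D top [array([0.5024, 0.2998, 0.075 ]), array([0.4435, 0.3259, 0.075 ]), array([0.4708, 0.4003, 0.075 ]), array([0.5231, 0.3863, 0.075 ])]
tri part [array([0.4452, 0.3177, 0.0636]), array([0.4709, 0.4018, 0.0764]), array([0.5219, 0.3877, 0.0785]), array([0.5031, 0.3012, 0.0747])]
anvil top [array([0.5184, 0.0441, 0.069 ]), array([0.518 , 0.0745, 0.069 ]), array([0.5887, 0.0591, 0.069 ]), array([0.5842, 0.0277, 0.069 ])]
jaw top [array([ 0.4955, -0.1124,  0.069 ]), array([ 0.5004, -0.0986,  0.069 ]), array([ 0.5768, -0.1071,  0.069 ]), array([ 0.5712, -0.1209,  0.069 ])]
jaw D [array([ 0.5609, -0.1248,  0.069 ]), array([ 0.4857, -0.0968,  0.069 ])] anvilD [array([0.5959, 0.0317, 0.069 ]), array([0.5163, 0.0478, 0.069 ]), array([0.5193, 0.0708, 0.069 ]), array([0.5952, 0.0624, 0.069 ])]
jar [0.8088 0.0664 0.07  ] [0.8053 0.0662 0.07  ] plug [ 0.776  -0.0358  0.06  ] [ 0.7665 -0.0319  0.06  ]
ring [0.5945 0.4234 0.046 ] gb [0.6207 0.2922 0.065 ] [0.619  0.2882 0.065 ]
```

```bash
cat >> h.py <<'E'
def plan(start,wps,step=38.,dth=.1):
    """start/wps: (x,y,z,theta) m, theta=angle of tool y. Prints calls of 5 rows"""
    pts=[];p=np.array(start,float)
    for w in wps:
        w=np.array(w,float); n=int(np.ceil(max(np.linalg.norm(w[:3]-p[:3])*1000/step,abs(w[3]-p[3])/dth,1)))
        pts+=[p+(w-p)*(i+1)/n for i in range(n)]; p=w
    while len(pts)%5: pts.append(pts[-1])
    s=np.array(start,float)
    for c in range(0,len(pts),5):
        print('--')
        for q in pts[c:c+5]:
            t=s[3];d=(q-s)[:3]*1000
            print('{"tx":%.1f,"ty":%.1f,"tz":%.1f,"wz":%.3f},'%(-np.sin(t)*d[0]+np.cos(t)*d[1],np.cos(t)*d[0]+np.sin(t)*d[1],-d[2],t-q[3]))
        s=pts[c+4]
def here():
    s=ctrl.get_state();Rm=R.from_rotvec(s['tool_rot']).as_matrix();p=s['position']
    return np.array([*p,np.arctan2(Rm[1,1],Rm[0,1])])
E
python3 - <<'E'
from h import *
plan(here(),[(.6,-.05,.225,-.6),(.486,.353,.2,-.215)],step=40)
E
```

```text
--
{"tx":31.8,"ty":-22.7,"tz":-0.1,"wz":-0.035},
{"tx":63.6,"ty":-45.4,"tz":-0.3,"wz":-0.070},
{"tx":95.4,"ty":-68.0,"tz":-0.4,"wz":-0.106},
{"tx":127.3,"ty":-90.7,"tz":-0.6,"wz":-0.141},
{"tx":159.1,"ty":-113.4,"tz":-0.7,"wz":-0.176},
--
{"tx":35.3,"ty":-16.7,"tz":-0.1,"wz":-0.035},
{"tx":70.6,"ty":-33.5,"tz":-0.3,"wz":-0.070},
{"tx":105.9,"ty":-50.2,"tz":-0.4,"wz":-0.106},
{"tx":141.2,"ty":-67.0,"tz":-0.6,"wz":-0.141},
{"tx":176.5,"ty":-83.7,"tz":-0.7,"wz":-0.176},
--
{"tx":37.7,"ty":-10.3,"tz":-0.1,"wz":-0.035},
{"tx":75.4,"ty":-20.6,"tz":-0.3,"wz":-0.070},
{"tx":113.1,"ty":-30.9,"tz":-0.4,"wz":-0.106},
{"tx":150.7,"ty":-41.2,"tz":-0.6,"wz":-0.141},
{"tx":188.4,"ty":-51.5,"tz":-0.7,"wz":-0.176},
--
{"tx":38.9,"ty":-3.5,"tz":-0.1,"wz":-0.035},
{"tx":77.8,"ty":-7.1,"tz":-0.3,"wz":-0.070},
{"tx":100.1,"ty":-38.0,"tz":2.0,"wz":-0.105},
{"tx":122.3,"ty":-68.8,"tz":4.3,"wz":-0.140},
{"tx":144.6,"ty":-99.7,"tz":6.5,"wz":-0.175},
--
{"tx":27.3,"ty":-26.5,"tz":2.3,"wz":-0.035},
{"tx":54.6,"ty":-53.0,"tz":4.5,"wz":-0.070},
{"tx":81.9,"ty":-79.6,"tz":6.8,"wz":-0.105},
{"tx":109.3,"ty":-106.1,"tz":9.1,"wz":-0.140},
{"tx":136.6,"ty":-132.6,"tz":11.4,"wz":-0.175},
--
{"tx":31.5,"ty":-21.4,"tz":2.3,"wz":-0.035},
{"tx":63.0,"ty":-42.7,"tz":4.5,"wz":-0.070},
{"tx":94.5,"ty":-64.1,"tz":6.8,"wz":-0.105},
{"tx":94.5,"ty":-64.1,"tz":6.8,"wz":-0.105},
{"tx":94.5,"ty":-64.1,"tz":6.8,"wz":-0.105},
```

Request:
jog_arm --increments '[{"tx": 32, "ty": -23, "tz": 0, "wz": -0.035}, {"tx": 64, "ty": -45, "tz": 0, "wz": -0.07}, {"tx": 95, "ty": -68, "tz": 0, "wz": -0.106}, {"tx": 127, "ty": -91, "tz": -1, "wz": -0.141}, {"tx": 159, "ty": -113, "tz": -1, "wz": -0.176}]'

```text
validation failed for argument at $.in...
```

Request:
jog_arm --increments '[{"tx": 35, "ty": -17, "tz": 0, "wz": -0.035}, {"tx": 71, "ty": -33, "tz": 0, "wz": -0.07}, {"tx": 106, "ty": -50, "tz": 0, "wz": -0.106}, {"tx": 141, "ty": -67, "tz": -1, "wz": -0.141}, {"tx": 176, "ty": -84, "tz": -1, "wz": -0.176}]'

```text
validation failed for argument at $.in...
```

Request:
jog_arm --increments '[{"tx": 38, "ty": -10, "tz": 0, "wz": -0.035}, {"tx": 75, "ty": -21, "tz": 0, "wz": -0.07}, {"tx": 113, "ty": -31, "tz": 0, "wz": -0.106}, {"tx": 151, "ty": -41, "tz": -1, "wz": -0.141}, {"tx": 188, "ty": -51, "tz": -1, "wz": -0.176}]'

```text
validation failed for argument at $.in...
```

Request:
jog_arm --increments '[{"tx": 39, "ty": -4, "tz": 0, "wz": -0.035}, {"tx": 78, "ty": -7, "tz": 0, "wz": -0.07}, {"tx": 100, "ty": -38, "tz": 2, "wz": -0.105}, {"tx": 122, "ty": -69, "tz": 4, "wz": -0.14}, {"tx": 145, "ty": -100, "tz": 6, "wz": -0.175}]'

```text
validation failed for argument at $.in...
```

Request:
jog_arm --increments '[{"tx": 27, "ty": -26, "tz": 2, "wz": -0.035}, {"tx": 55, "ty": -53, "tz": 4, "wz": -0.07}, {"tx": 82, "ty": -80, "tz": 7, "wz": -0.105}, {"tx": 109, "ty": -106, "tz": 9, "wz": -0.14}, {"tx": 137, "ty": -133, "tz": 11, "wz": -0.175}]'

```text
validation failed for argument at $.in...
```

Request:
jog_arm --increments '[{"tx": 31, "ty": -21, "tz": 2, "wz": -0.035}, {"tx": 63, "ty": -43, "tz": 4, "wz": -0.07}, {"tx": 94, "ty": -64, "tz": 7, "wz": -0.105}, {"tx": 94, "ty": -64, "tz": 7, "wz": -0.105}, {"tx": 94, "ty": -64, "tz": 7, "wz": -0.105}]'

```text
validation failed for argument at $.in...
```

Run:
```python
from h import *
print(here()); d=cam('wrist'); print(here(),ctrl.get_state()['time'])
im=d['color']; cv2.imwrite('pics/w1.png',im)
np.save('w1.npy',d,allow_pickle=True)
for i,(cx,cy) in enumerate([(x,y) for x in(-1,1) for y in (-1,1)]):
    c,s=np.cos(-.215),np.sin(-.215); x,y=cx*.028,cy*.045
    print(proj(d,(.486+c*x-s*y,.353+s*x+c*y,.075)).round(1))
```

```text
[ 0.23613047 -0.60563099  0.22259646 -1.19899706]
[ 0.23612675 -0.60561811  0.2225926  -1.19895911] 1.4
[-1133.2  -739. ]
[-1426.   -929.4]
[-1207.8  -916.3]
[-1540.9 -1147.8]
```

View pics/w1.png

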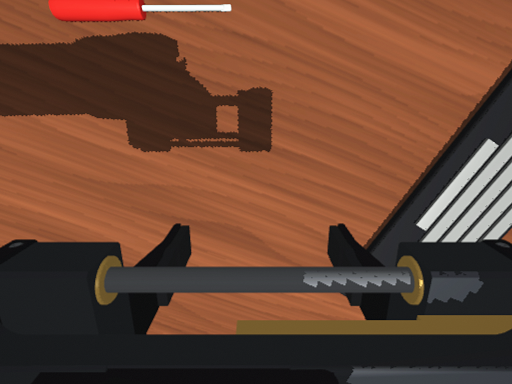

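The picture shows only the start area (fingers at (175,245) and (345,245), a screwdriver at the top). The calls were refused, so I'll retry with every field filled in.

Request:
jog_arm --increments '[{"tx": 32, "ty": -23, "tz": 0, "wx": 0, "wy": 0, "wz": -0.035, "gripper": 1}, {"tx": 64, "ty": -45, "tz": 0, "wx": 0, "wy": 0, "wz": -0.07, "gripper": 1}, {"tx": 95, "ty": -68, "tz": 0, "wx": 0, "wy": 0, "wz": -0.106, "gripper": 1}, {"tx": 127, "ty": -91, "tz": -1, "wx": 0, "wy": 0, "wz": -0.141, "gripper": 1}, {"tx": 159, "ty": -113, "tz": -1, "wx": 0, "wy": 0, "wz": -0.176, "gripper": 1}]'

```text
time: 1.82
position: [0.3439, -0.441, 0.2239]
tool_rot: [3.023, 0.852, 0.0]
ft_force: [1.0, -0.6, -0.3]
grip_width: 0.998
grip_force: 0.0
```

Request:
jog_arm --increments '[{"tx": 35, "ty": -17, "tz": 0, "wx": 0, "wy": 0, "wz": -0.035, "gripper": 1}, {"tx": 71, "ty": -33, "tz": 0, "wx": 0, "wy": 0, "wz": -0.07, "gripper": 1}, {"tx": 106, "ty": -50, "tz": 0, "wx": 0, "wy": 0, "wz": -0.106, "gripper": 1}, {"tx": 141, "ty": -67, "tz": -1, "wx": 0, "wy": 0, "wz": -0.141, "gripper": 1}, {"tx": 176, "ty": -84, "tz": -1, "wx": 0, "wy": 0, "wz": -0.176, "gripper": 1}]'

```text
time: 2.23
position: [0.4505, -0.2776, 0.2251]
tool_rot: [2.936, 1.114, 0.0]
ft_force: [1.1, -0.4, 0.4]
grip_width: 1.003
grip_force: 0.0
```

Request:
jog_arm --increments '[{"tx": 38, "ty": -10, "tz": 0, "wx": 0, "wy": 0, "wz": -0.035, "gripper": 1}, {"tx": 75, "ty": -21, "tz": 0, "wx": 0, "wy": 0, "wz": -0.07, "gripper": 1}, {"tx": 113, "ty": -31, "tz": 0, "wx": 0, "wy": 0, "wz": -0.106, "gripper": 1}, {"tx": 151, "ty": -41, "tz": -1, "wx": 0, "wy": 0, "wz": -0.141, "gripper": 1}, {"tx": 188, "ty": -51, "tz": -1, "wx": 0, "wy": 0, "wz": -0.176, "gripper": 1}]'

```text
time: 2.65
position: [0.5577, -0.1147, 0.2261]
tool_rot: [2.827, 1.368, 0.001]
ft_force: [0.1, -0.5, -0.1]
grip_width: 1.003
grip_force: 0.0
```

Request:
jog_arm --increments '[{"tx": 39, "ty": -4, "tz": 0, "wx": 0, "wy": 0, "wz": -0.035, "gripper": 1}, {"tx": 78, "ty": -7, "tz": 0, "wx": 0, "wy": 0, "wz": -0.07, "gripper": 1}, {"tx": 100, "ty": -38, "tz": 2, "wx": 0, "wy": 0, "wz": -0.105, "gripper": 1}, {"tx": 122, "ty": -69, "tz": 4, "wx": 0, "wy": 0, "wz": -0.14, "gripper": 1}, {"tx": 145, "ty": -100, "tz": 6, "wx": 0, "wy": 0, "wz": -0.175, "gripper": 1}]'

```text
time: 3.07
position: [0.5683, 0.061, 0.2191]
tool_rot: [-2.697, -1.61, 0.0]
ft_force: [1.6, 0.5, 0.3]
grip_width: 1.003
grip_force: 0.0
```

Request:
jog_arm --increments '[{"tx": 27, "ty": -26, "tz": 2, "wx": 0, "wy": 0, "wz": -0.035, "gripper": 1}, {"tx": 55, "ty": -53, "tz": 4, "wx": 0, "wy": 0, "wz": -0.07, "gripper": 1}, {"tx": 82, "ty": -80, "tz": 7, "wx": 0, "wy": 0, "wz": -0.105, "gripper": 1}, {"tx": 109, "ty": -106, "tz": 9, "wx": 0, "wy": 0, "wz": -0.14, "gripper": 1}, {"tx": 137, "ty": -133, "tz": 11, "wx": 0, "wy": 0, "wz": -0.175, "gripper": 1}]'

```text
time: 3.48
position: [0.5163, 0.2442, 0.2087]
tool_rot: [2.546, 1.838, 0.001]
ft_force: [0.3, -0.2, 0.3]
grip_width: 0.999
grip_force: 0.0
```

Request:
jog_arm --increments '[{"tx": 31, "ty": -21, "tz": 2, "wx": 0, "wy": 0, "wz": -0.035, "gripper": 1}, {"tx": 63, "ty": -43, "tz": 4, "wx": 0, "wy": 0, "wz": -0.07, "gripper": 1}, {"tx": 94, "ty": -64, "tz": 7, "wx": 0, "wy": 0, "wz": -0.105, "gripper": 1}, {"tx": 94, "ty": -64, "tz": 7, "wx": 0, "wy": 0, "wz": -0.105, "gripper": 1}, {"tx": 94, "ty": -64, "tz": 7, "wx": 0, "wy": 0, "wz": -0.105, "gripper": 1}]'

```text
time: 3.9
position: [0.4837, 0.3554, 0.2015]
tool_rot: [-2.441, -1.975, 0.0]
ft_force: [1.1, -0.7, 0.1]
grip_width: 0.998
grip_force: 0.0
```

Run:
```python
from h import *
d=cam('wrist'); print(here(),ctrl.get_state()['time'])
im=d['color'].copy()
np.save('w2.npy',d,allow_pickle=True)
cv2.imwrite('pics/w2.png',im)
for x,y in [(x,y) for x in(-1,1) for y in (-1,1)]:
    c,s=np.cos(-.215),np.sin(-.215); x,y=x*.028,y*.045
    print(proj(d,(.486+c*x-s*y,.353+s*x+c*y,.075)).round(1))
```

```text
[ 0.48531148  0.35300133  0.20134321 -0.21414873] 3.95
[236.  224.3]
[234.2 142.6]
[286.6 224.6]
[289.7 142.8]
```

View pics/w2.png

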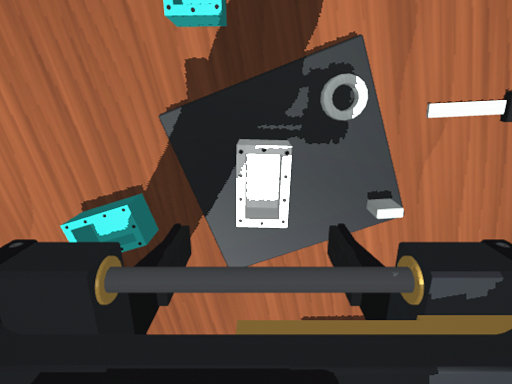

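The housing is at about (264,185) in the picture, with the look-alike at left (110,220), the ring at (344,97) and the gauge block at (385,208). I'll zoom in to get the rim corners.

Run:
```python
import cv2
a=cv2.imread('pics/w2.png')[130:240,215:315]; cv2.imwrite('pics/w2c.png',cv2.resize(a,None,fx=5.4,fy=5.4,interpolation=cv2.INTER_NEAREST))
```

```text
(no output)
```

View pics/w2c.png

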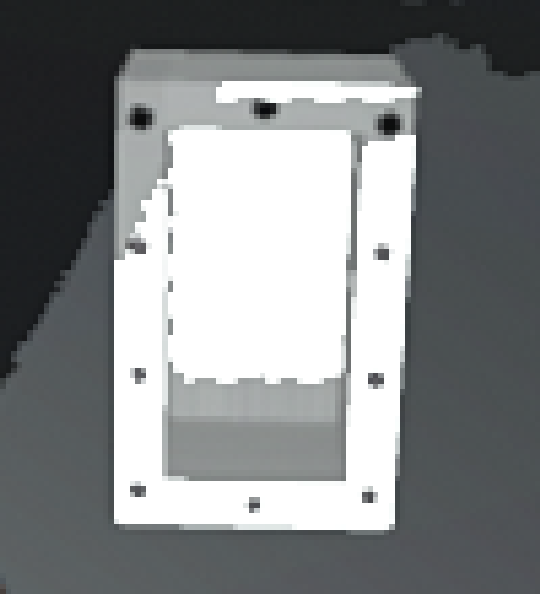

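The rim corners are far-left (236.5,144.6), far-right (292.8,146.3), near-right (287.8,228.1) and near-left (236.3,227.0).

Run:
```python
from h import *
d=np.load('w2.npy',allow_pickle=True).item()
C=[onz(d,p,.075) for p in [(236.5,144.6),(292.8,146.3),(287.8,228.1),(236.3,227)]]
C=np.array(C);c=C.mean(0);l=(C[0]+C[1]-C[2]-C[3])/2;w=(C[1]-C[0]+C[2]-C[3])/2
print(c,np.linalg.norm(l),np.linalg.norm(w),np.arctan2(-l[0],l[1]),np.arctan2(w[1],w[0]))
# height from two views: far-right etc. with scene camera
a=cam('scene')
for p,q in [((292.8,146.3),(685,283)),((236.5,144.6),(710,243)),((287.8,228.1),(597,247)),((236.3,227),(623,205))]:
    print(tri((d,p),(a,(q[0]/2.7+99.7,q[1]/2.7+104.7))).round(4))
```

```text
[0.48707953 0.34943673 0.075     ] 0.09100890018368946 0.057122822178855344 -0.23636744463471235 -0.23690382055020653
[0.5246 0.3877 0.0828]
[0.4705 0.4016 0.0756]
[0.505  0.3013 0.0778]
[0.4506 0.3146 0.0766]
```

Request:
jog_arm --increments '[{"tx": -2, "ty": 1.5, "tz": 30, "wx": 0, "wy": 0, "wz": 0.012, "gripper": 1}, {"tx": -3, "ty": 2.4, "tz": 65, "wx": 0, "wy": 0, "wz": 0.022, "gripper": 1}, {"tx": -3, "ty": 2.4, "tz": 100, "wx": 0, "wy": 0, "wz": 0.022, "gripper": 1}, {"tx": -3, "ty": 2.4, "tz": 130, "wx": 0, "wy": 0, "wz": 0.022, "gripper": 1}, {"tx": -3, "ty": 2.4, "tz": 150, "wx": 0, "wy": 0, "wz": 0.022, "gripper": 1}]'

```text
time: 4.42
position: [0.4878, 0.345, 0.0483]
tool_rot: [2.473, 1.936, -0.006]
ft_force: [0.1, -0.4, -0.0]
grip_width: 0.999
grip_force: 0.0
```

Request:
jog_arm --increments '[{"tx": 0, "ty": 0, "tz": 10, "wx": 0, "wy": 0, "wz": 0, "gripper": 1}, {"tx": 0, "ty": 0, "tz": 14, "wx": 0, "wy": 0, "wz": 0, "gripper": 1}, {"tx": 0, "ty": 0, "tz": 14, "wx": 0, "wy": 0, "wz": 0, "gripper": 0.75}, {"tx": 0, "ty": 0, "tz": 14, "wx": 0, "wy": 0, "wz": 0, "gripper": 0.6}, {"tx": 0, "ty": 0, "tz": 14, "wx": 0, "wy": 0, "wz": 0, "gripper": 0.5}]' --grip_force 25

```text
time: 4.83
position: [0.4888, 0.3496, 0.0393]
tool_rot: [2.47, 1.941, 0.005]
ft_force: [-0.2, 0.0, -0.7]
grip_width: 0.857
grip_force: 0.0
```

Request:
jog_arm --increments '[{"tx": 0, "ty": 0, "tz": 0, "wx": 0, "wy": 0, "wz": 0, "gripper": 0.3}, {"tx": 0, "ty": 0, "tz": 0, "wx": 0, "wy": 0, "wz": 0, "gripper": 0.3}, {"tx": 0, "ty": 0, "tz": 0, "wx": 0, "wy": 0, "wz": 0, "gripper": 0.3}, {"tx": 0, "ty": 0, "tz": -2, "wx": 0, "wy": 0, "wz": 0, "gripper": 0.3}, {"tx": 0, "ty": 0, "tz": -4, "wx": 0, "wy": 0, "wz": 0, "gripper": 0.3}]'

```text
time: 5.25
position: [0.487, 0.3484, 0.041]
tool_rot: [2.469, 1.942, -0.002]
ft_force: [0.2, -0.5, -4.3]
grip_width: 0.642
grip_force: 25.0
```

Run:
```python
from h import *
s=np.array((.487,.3495,.0413,-.236))
plan(s,[(.488,.345,.12,-.236),(.5422,-.0336,.14,-.187)],step=40)
```

```text
--
{"tx":-2.1,"ty":1.0,"tz":-39.3,"wz":0.000},
{"tx":-4.1,"ty":2.0,"tz":-78.7,"wz":0.000},
{"tx":-39.7,"ty":16.1,"tz":-80.7,"wz":-0.005},
{"tx":-75.2,"ty":30.3,"tz":-82.7,"wz":-0.010},
{"tx":-110.8,"ty":44.4,"tz":-84.7,"wz":-0.015},
--
{"tx":-35.7,"ty":13.6,"tz":-2.0,"wz":-0.005},
{"tx":-71.5,"ty":27.2,"tz":-4.0,"wz":-0.010},
{"tx":-107.2,"ty":40.8,"tz":-6.0,"wz":-0.015},
{"tx":-143.0,"ty":54.4,"tz":-8.0,"wz":-0.020},
{"tx":-178.7,"ty":68.0,"tz":-10.0,"wz":-0.024},
--
{"tx":-36.1,"ty":12.7,"tz":-2.0,"wz":-0.005},
{"tx":-72.1,"ty":25.4,"tz":-4.0,"wz":-0.010},
{"tx":-72.1,"ty":25.4,"tz":-4.0,"wz":-0.010},
{"tx":-72.1,"ty":25.4,"tz":-4.0,"wz":-0.010},
{"tx":-72.1,"ty":25.4,"tz":-4.0,"wz":-0.010},
```

Request:
jog_arm --increments '[{"tx": -2, "ty": 1, "tz": -35, "wx": 0, "wy": 0, "wz": 0, "gripper": 0.3}, {"tx": -4, "ty": 2, "tz": -72, "wx": 0, "wy": 0, "wz": 0, "gripper": 0.3}, {"tx": -35, "ty": 15, "tz": -81, "wx": 0, "wy": 0, "wz": -0.005, "gripper": 0.3}, {"tx": -73, "ty": 29, "tz": -83, "wx": 0, "wy": 0, "wz": -0.01, "gripper": 0.3}, {"tx": -110.8, "ty": 44.4, "tz": -84.7, "wx": 0, "wy": 0, "wz": -0.015, "gripper": 0.3}]'

```text
time: 5.67
position: [0.5042, 0.2307, 0.127]
tool_rot: [2.451, 1.965, 0.002]
ft_force: [1.0, -0.7, -3.7]
grip_width: 0.64
grip_force: 25.0
```

Request:
jog_arm --increments '[{"tx": -36, "ty": 14, "tz": -2, "wx": 0, "wy": 0, "wz": -0.005, "gripper": 0.3}, {"tx": -72, "ty": 27, "tz": -4, "wx": 0, "wy": 0, "wz": -0.01, "gripper": 0.3}, {"tx": -107, "ty": 41, "tz": -6, "wx": 0, "wy": 0, "wz": -0.015, "gripper": 0.3}, {"tx": -143, "ty": 54, "tz": -8, "wx": 0, "wy": 0, "wz": -0.02, "gripper": 0.3}, {"tx": -178.7, "ty": 68, "tz": -10, "wx": 0, "wy": 0, "wz": -0.024, "gripper": 0.3}]'

```text
time: 6.08
position: [0.5306, 0.0394, 0.136]
tool_rot: [2.431, 1.99, -0.002]
ft_force: [-0.4, 0.0, -4.4]
grip_width: 0.641
grip_force: 25.0
```

Request:
jog_arm --increments '[{"tx": -34, "ty": 12, "tz": -2, "wx": 0, "wy": 0, "wz": -0.005, "gripper": 0.3}, {"tx": -62, "ty": 22, "tz": -4, "wx": 0, "wy": 0, "wz": -0.01, "gripper": 0.3}, {"tx": -72.1, "ty": 25.4, "tz": -4, "wx": 0, "wy": 0, "wz": -0.01, "gripper": 0.3}, {"tx": -72.1, "ty": 25.4, "tz": -4, "wx": 0, "wy": 0, "wz": -0.01, "gripper": 0.3}, {"tx": -72.1, "ty": 25.4, "tz": -4, "wx": 0, "wy": 0, "wz": -0.01, "gripper": 0.3}]'

```text
time: 6.5
position: [0.5414, -0.0343, 0.1397]
tool_rot: [-2.422, -1.999, 0.001]
ft_force: [-0.4, -0.1, -4.8]
grip_width: 0.642
grip_force: 25.0
```

Run:
```python
from h import *
d=cam('wrist'); print(here(),ctrl.get_state()['time'],ctrl.get_state()['ft_force'])
np.save('w3.npy',d,allow_pickle=True)
im=d['color']; cv2.imwrite('pics/w3.png',cv2.resize(im,None,fx=1.5,fy=1.5))
c=np.array([.5327,-.0847]);t=-.187;X=np.array([np.cos(t),np.sin(t)]);Y=np.array([-np.sin(t),np.cos(t)])
for n,x,y,z in [('anvL',-.04,.124,.069),('anvR',.04,.124,.069),('jawL',-.035,-.017,.069),('jawR',.035,-.017,.069),('baseL',-.07,.18,.03),('baseR',.07,.18,.03)]:
    print(n,proj(d,(*(c+x*X+y*Y),z)).round(1))
```

```text
[ 0.54144945 -0.03274608  0.13983727 -0.187978  ] 6.55 [-0.02735282 -0.12793431 -3.82213752]
anvL [209.1 115.1]
anvR [310.1 114.7]
jawL [222.9 269.8]
jawR [297.2 269.6]
baseL [178.3  46.1]
baseR [340.4  45.3]
```

View pics/w3.png

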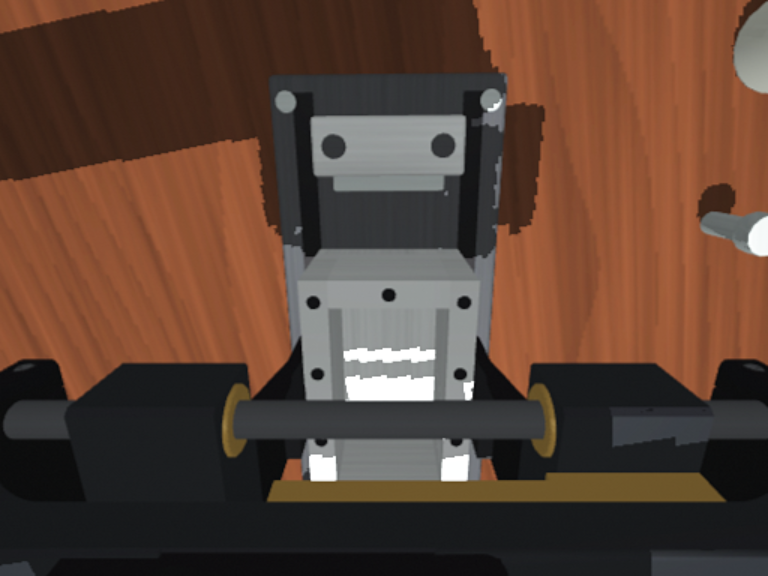

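The picture shows the housing held square above the bed. The anvil's front edge is at (313..465,175) and its pad's edge at y=190, both as expected.

Request:
jog_arm --increments '[{"tx": 0, "ty": 0, "tz": 28, "wx": 0, "wy": 0, "wz": 0, "gripper": 0.3}, {"tx": 0, "ty": 0, "tz": 56, "wx": 0, "wy": 0, "wz": 0, "gripper": 0.3}, {"tx": 0, "ty": 0, "tz": 80, "wx": 0, "wy": 0, "wz": 0, "gripper": 0.3}, {"tx": 0, "ty": 0, "tz": 92, "wx": 0, "wy": 0, "wz": 0, "gripper": 0.3}, {"tx": 0, "ty": 0, "tz": 96, "wx": 0, "wy": 0, "wz": 0, "gripper": 0.3}]'

```text
time: 6.97
position: [0.5399, -0.0321, 0.0419]
tool_rot: [-2.415, -2.003, 0.004]
ft_force: [-0.2, -0.2, -4.4]
grip_width: 0.641
grip_force: 25.0
```

Request:
jog_arm --increments '[{"tx": 0, "ty": 0, "tz": 2, "wx": 0, "wy": 0, "wz": 0, "gripper": 0.3}, {"tx": 0, "ty": 0, "tz": 4, "wx": 0, "wy": 0, "wz": 0, "gripper": 0.3}, {"tx": 0, "ty": 0, "tz": 5.5, "wx": 0, "wy": 0, "wz": 0, "gripper": 0.3}, {"tx": 0, "ty": 0, "tz": 6, "wx": 0, "wy": 0, "wz": 0, "gripper": 0.3}, {"tx": 0, "ty": 0, "tz": 6, "wx": 0, "wy": 0, "wz": 0, "gripper": 0.3}]'

```text
time: 7.38
position: [0.5426, -0.0343, 0.039]
tool_rot: [2.42, 2.001, 0.001]
ft_force: [0.3, -0.2, -4.3]
grip_width: 0.645
grip_force: 25.0
```

Request:
jog_arm --increments '[{"tx": 0, "ty": 0, "tz": 0.5, "wx": 0, "wy": 0, "wz": 0, "gripper": 0.3}, {"tx": 0, "ty": 0, "tz": 1, "wx": 0, "wy": 0, "wz": 0, "gripper": 0.3}, {"tx": 0, "ty": 0, "tz": 1, "wx": 0, "wy": 0, "wz": 0, "gripper": 0.3}, {"tx": 0, "ty": 0, "tz": 1, "wx": 0, "wy": 0, "wz": 0, "gripper": 0.3}, {"tx": 0, "ty": 0, "tz": 1, "wx": 0, "wy": 0, "wz": 0, "gripper": 0.3}]'

```text
time: 7.8
position: [0.5425, -0.0344, 0.0383]
tool_rot: [2.42, 2.001, 0.0]
ft_force: [-2.6, 0.0, 6.0]
grip_width: 0.638
grip_force: 25.0
```

Request:
jog_arm --increments '[{"tx": 0, "ty": 0, "tz": -0.5, "wx": 0, "wy": 0, "wz": 0, "gripper": 0.9}, {"tx": 0, "ty": 0, "tz": -0.5, "wx": 0, "wy": 0, "wz": 0, "gripper": 0.9}, {"tx": 0, "ty": 0, "tz": -0.5, "wx": 0, "wy": 0, "wz": 0, "gripper": 0.9}, {"tx": 0, "ty": 0, "tz": -0.5, "wx": 0, "wy": 0, "wz": 0, "gripper": 0.9}, {"tx": 0, "ty": 0, "tz": -3, "wx": 0, "wy": 0, "wz": 0, "gripper": 0.9}]'

```text
time: 8.22
position: [0.5416, -0.0342, 0.0398]
tool_rot: [-2.421, -2.002, 0.001]
ft_force: [-0.7, -0.5, -0.4]
grip_width: 0.877
grip_force: 0.0
```

Run:
```python
from h import *
print(ctrl.get_state()['ft_force'],ctrl.get_state()['grip_width'])
plan((.5422,-.0336,.040,-.187),[(.5422,-.0336,.16,-.187),(.449,-.2075,.22,-.187)],step=41)
```

```text
[-0.68881058 -0.52068882 -0.38686528] 0.8768244608594394
--
{"tx":0.0,"ty":0.0,"tz":-40.0,"wz":0.000},
{"tx":0.0,"ty":0.0,"tz":-80.0,"wz":0.000},
{"tx":0.0,"ty":0.0,"tz":-120.0,"wz":0.000},
{"tx":-31.4,"ty":-9.9,"tz":-130.0,"wz":0.000},
{"tx":-62.7,"ty":-19.7,"tz":-140.0,"wz":0.000},
--
{"tx":-31.4,"ty":-9.9,"tz":-10.0,"wz":0.000},
{"tx":-62.7,"ty":-19.7,"tz":-20.0,"wz":0.000},
{"tx":-94.1,"ty":-29.6,"tz":-30.0,"wz":0.000},
{"tx":-125.5,"ty":-39.5,"tz":-40.0,"wz":0.000},
{"tx":-125.5,"ty":-39.5,"tz":-40.0,"wz":0.000},
```

Request:
jog_arm --increments '[{"tx": 0, "ty": 0, "tz": -35, "wx": 0, "wy": 0, "wz": 0, "gripper": 0.9}, {"tx": 0, "ty": 0, "tz": -75, "wx": 0, "wy": 0, "wz": 0, "gripper": 0.9}, {"tx": 0, "ty": 0, "tz": -115, "wx": 0, "wy": 0, "wz": 0, "gripper": 0.5}, {"tx": -31, "ty": -10, "tz": -130, "wx": 0, "wy": 0, "wz": 0, "gripper": 0.5}, {"tx": -63, "ty": -20, "tz": -140, "wx": 0, "wy": 0, "wz": 0, "gripper": 0.5}]'

```text
time: 8.63
position: [0.5127, -0.0905, 0.184]
tool_rot: [2.412, 2.006, 0.007]
ft_force: [-0.8, -1.4, -0.7]
grip_width: 0.752
grip_force: 0.0
```

Request:
jog_arm --increments '[{"tx": -33, "ty": -10, "tz": -10, "wx": 0, "wy": 0, "wz": 0, "gripper": 0.5}, {"tx": -68, "ty": -21, "tz": -20, "wx": 0, "wy": 0, "wz": 0, "gripper": 0.5}, {"tx": -103, "ty": -32, "tz": -32, "wx": 0, "wy": 0, "wz": 0, "gripper": 0.5}, {"tx": -125.5, "ty": -39.5, "tz": -40, "wx": 0, "wy": 0, "wz": 0, "gripper": 0.5}, {"tx": -125.5, "ty": -39.5, "tz": -40, "wx": 0, "wy": 0, "wz": 0, "gripper": 0.5}]'

```text
time: 9.05
position: [0.4458, -0.2146, 0.2221]
tool_rot: [2.427, 1.988, -0.003]
ft_force: [0.5, -1.1, -0.3]
grip_width: 0.512
grip_force: 0.0
```

Run:
```python
from h import *
d=cam('wrist'); print(here(),ctrl.get_state()['time'],ctrl.get_state()['grip_width'])
np.save('w4.npy',d,allow_pickle=True)
im=d['color']; cv2.imwrite('pics/w4.png',cv2.resize(im,None,fx=1.5,fy=1.5))
for p in [(.449,-.2075,.129),(.449,-.2075,.079),(.5088,-.2125,.079)]: print((proj(d,p)*1.5).round(1))
print([(np.array(x['bbox'])*1.5,x['conf']) for x in vision.spot_in('wrist','sleeve')])
```

```text
[ 0.4471157  -0.21136806  0.22127056 -0.19518514] 9.1 0.5064309868894047
[390.7 277.9]
[390.2 258.3]
[471.8 249.1]
[(array([372.3 , 246.  , 413.85, 284.1 ]), 0.8)]
```

View pics/w4.png

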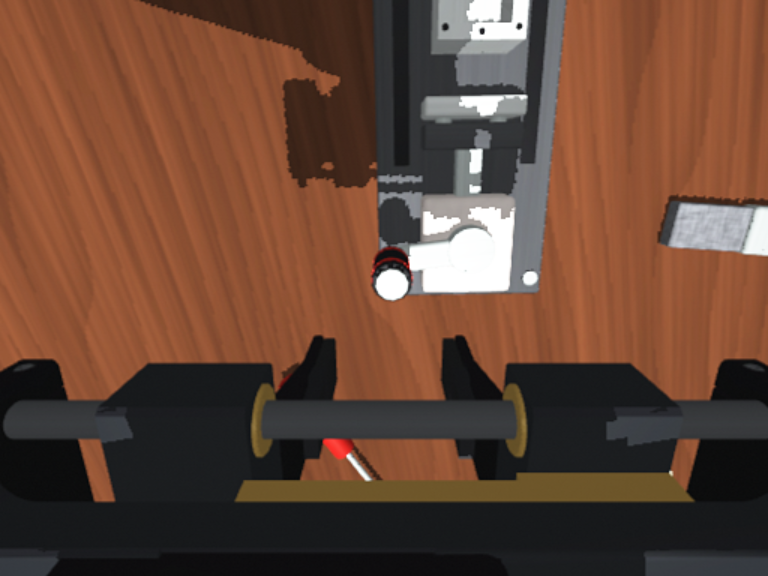

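The sleeve's white cap is at (392,284) and the crank hub at (470,247), both close to the predicted positions. I'll triangulate the cap with the first scene and side views.

Run:
```python
from h import *
d=np.load('w4.npy',allow_pickle=True).item();a=cam('scene');b=cam('side')
S=lambda x,y:(a,(x/2.7+99.7,y/2.7+104.7)); D=lambda x,y:(b,(x/2.7+149.7,y/2.7+104.7))
print('cap',tri((d,(392/1.5,284/1.5)),S(106,45),D(472,33)))
for z in (.129,.133,.137): print(z,onz(d,(392/1.5,284/1.5),z),onz(*S(106,45),z),onz(*D(472,33),z))
print('hub',[onz(d,(470/1.5,247/1.5),z)for z in (.079,.085,.09)])
print('jaw',onz(d,(475/1.5,95/1.5),.069), onz(d,(480/1.5,41/1.5),.075),here())
```

```text
cap [ 0.4497054  -0.20873089  0.13455885]
0.129 [ 0.44902742 -0.21155707  0.129     ] [ 0.44519748 -0.21144664  0.129     ] [ 0.45179674 -0.21468796  0.129     ]
0.133 [ 0.44923637 -0.21030787  0.133     ] [ 0.44809477 -0.20911406  0.133     ] [ 0.45083238 -0.2097684   0.133     ]
0.137 [ 0.44944533 -0.20905867  0.137     ] [ 0.45099205 -0.20678147  0.137     ] [ 0.44986801 -0.20484884  0.137     ]
hub [array([ 0.50769459, -0.21068619,  0.079     ]), array([ 0.50680373, -0.20913638,  0.085     ]), array([ 0.50606135, -0.20784487,  0.09      ])]
jaw [ 0.52724495 -0.10967053  0.069     ] [ 0.53351067 -0.07912805  0.075     ] [ 0.44852049 -0.20681334  0.22001562 -0.18721004]
```

Request:
jog_arm --increments '[{"tx": -1.4, "ty": 0.6, "tz": 25, "wx": 0, "wy": 0, "wz": 0, "gripper": 0.5}, {"tx": -1.4, "ty": 0.6, "tz": 50, "wx": 0, "wy": 0, "wz": 0, "gripper": 0.5}, {"tx": -1.4, "ty": 0.6, "tz": 75, "wx": 0, "wy": 0, "wz": 0, "gripper": 0.5}, {"tx": -1.4, "ty": 0.6, "tz": 100, "wx": 0, "wy": 0, "wz": 0, "gripper": 0.5}, {"tx": -1.4, "ty": 0.6, "tz": 118, "wx": 0, "wy": 0, "wz": 0, "gripper": 0.5}]'

```text
time: 9.67
position: [0.448, -0.2071, 0.0997]
tool_rot: [-2.415, -2.004, 0.001]
ft_force: [0.4, -0.3, -0.4]
grip_width: 0.503
grip_force: 0.0
```

Request:
jog_arm --increments '[{"tx": 0, "ty": 0, "tz": 10, "wx": 0, "wy": 0, "wz": 0, "gripper": 0.5}, {"tx": 0, "ty": 0, "tz": 15, "wx": 0, "wy": 0, "wz": 0, "gripper": 0.5}, {"tx": 0, "ty": 0, "tz": 15, "wx": 0, "wy": 0, "wz": 0, "gripper": 0.5}, {"tx": 0, "ty": 0, "tz": 15, "wx": 0, "wy": 0, "wz": 0, "gripper": 0.4}, {"tx": 0, "ty": 0, "tz": 15, "wx": 0, "wy": 0, "wz": 0, "gripper": 0.35}]' --grip_force 30

```text
time: 10.08
position: [0.4495, -0.2098, 0.0885]
tool_rot: [2.419, 2.001, 0.001]
ft_force: [-0.2, 0.9, -0.6]
grip_width: 0.421
grip_force: 0.0
```

Request:
jog_arm --increments '[{"tx": 0, "ty": 0, "tz": 0, "wx": 0, "wy": 0, "wz": 0, "gripper": 0.2}, {"tx": 0, "ty": 0, "tz": 0, "wx": 0, "wy": 0, "wz": 0, "gripper": 0.15}, {"tx": 0, "ty": 0, "tz": 0, "wx": 0, "wy": 0, "wz": 0, "gripper": 0.15}, {"tx": 0, "ty": 0, "tz": 0, "wx": 0, "wy": 0, "wz": 0, "gripper": 0.15}, {"tx": 0, "ty": 0, "tz": 0, "wx": 0, "wy": 0, "wz": 0, "gripper": 0.15}]'

```text
time: 10.5
position: [0.4488, -0.2099, 0.0881]
tool_rot: [2.42, 2.001, 0.0]
ft_force: [-1.6, -0.6, 6.2]
grip_width: 0.287
grip_force: 30.0
```

Run:
```python
from h import *
s=ctrl.get_state(); print(here(),s['ft_force'],s['torque'],s['grip_width'],s['grip_force'],s['time'])
```

```text
[ 0.44879553 -0.20991984  0.08811901 -0.18910755] [-1.56811023 -0.58406061  6.17315608] [0.1090038  0.30216932 0.0382237 ] 0.28707912877284786 29.999934062361717 10.5
```

```bash
cat > wind.py <<'E'
import sys
from h import *
def rows(c,r,ph0,n,step=.05,start=None,t=-.187):
    """clockwise from ph0, n calls; start = commanded xy at ph0"""
    p=np.array(start if start is not None else c+r*np.array([np.cos(ph0),np.sin(ph0)]))
    for k in range(n):
        print('-- from phi %.3f'%ph0)
        for i in range(5):
            ph=ph0-step*(i+1); q=np.array(c)+r*np.array([np.cos(ph),np.sin(ph)]); d=(q-p)*1000
            print('tx %.1f ty %.1f'%(-np.sin(t)*d[0]+np.cos(t)*d[1],np.cos(t)*d[0]+np.sin(t)*d[1]),end=' | ')
        p=q;ph0=ph; print(' end',q.round(4),round(ph,3))
E
python3 - <<'E'
from wind import *
c=np.array([.5092,-.2120]); p0=np.array([.4493,-.209]); ph=np.arctan2(*(p0-c)[::-1]); print(ph)
rows(c,.06,ph,5,start=p0)
E
```

```text
3.0915509939213317
-- from phi 3.092
tx 3.0 ty -0.4 | tx 6.0 ty -0.5 | tx 9.0 ty -0.6 | tx 12.0 ty -0.5 | tx 15.0 ty -0.2 |  end [ 0.4519 -0.1943] 2.842
-- from phi 2.842
tx 3.0 ty 0.4 | tx 5.9 ty 1.0 | tx 8.8 ty 1.7 | tx 11.7 ty 2.5 | tx 14.5 ty 3.5 |  end [ 0.458  -0.1806] 2.592
-- from phi 2.592
tx 2.8 ty 1.1 | tx 5.5 ty 2.4 | tx 8.1 ty 3.8 | tx 10.7 ty 5.4 | tx 13.2 ty 7.0 |  end [ 0.4674 -0.169 ] 2.342
-- from phi 2.342
tx 2.4 ty 1.8 | tx 4.7 ty 3.7 | tx 6.9 ty 5.7 | tx 9.1 ty 7.8 | tx 11.1 ty 10.1 |  end [ 0.4793 -0.16  ] 2.092
-- from phi 2.092
tx 1.9 ty 2.3 | tx 3.7 ty 4.7 | tx 5.3 ty 7.3 | tx 6.8 ty 9.8 | tx 8.2 ty 12.5 |  end [ 0.4932 -0.1542] 1.842
```

Send the first two calls and check the forces.

Request:
jog_arm --increments '[{"tx": 3, "ty": -0.4, "tz": -0.5, "wx": 0, "wy": 0, "wz": 0, "gripper": 0.15}, {"tx": 6, "ty": -0.5, "tz": -0.5, "wx": 0, "wy": 0, "wz": 0, "gripper": 0.15}, {"tx": 9, "ty": -0.6, "tz": -0.5, "wx": 0, "wy": 0, "wz": 0, "gripper": 0.15}, {"tx": 12, "ty": -0.5, "tz": -0.5, "wx": 0, "wy": 0, "wz": 0, "gripper": 0.15}, {"tx": 15, "ty": -0.2, "tz": -0.5, "wx": 0, "wy": 0, "wz": 0, "gripper": 0.15}]'

```text
time: 10.92
position: [0.451, -0.1976, 0.0882]
tool_rot: [2.42, 1.998, -0.003]
ft_force: [-1.4, -4.8, 2.6]
grip_width: 0.289
grip_force: 30.0
```

Request:
jog_arm --increments '[{"tx": 3, "ty": 0.4, "tz": 0, "wx": 0, "wy": 0, "wz": 0, "gripper": 0.15}, {"tx": 5.9, "ty": 1, "tz": 0, "wx": 0, "wy": 0, "wz": 0, "gripper": 0.15}, {"tx": 8.8, "ty": 1.7, "tz": 0, "wx": 0, "wy": 0, "wz": 0, "gripper": 0.15}, {"tx": 11.7, "ty": 2.5, "tz": 0, "wx": 0, "wy": 0, "wz": 0, "gripper": 0.15}, {"tx": 14.5, "ty": 3.5, "tz": 0, "wx": 0, "wy": 0, "wz": 0, "gripper": 0.15}]'

```text
time: 11.33
position: [0.4568, -0.184, 0.0881]
tool_rot: [2.421, 1.998, -0.004]
ft_force: [-1.3, -5.3, 2.7]
grip_width: 0.292
grip_force: 30.0
```

Request:
jog_arm --increments '[{"tx": 2.8, "ty": 1.1, "tz": 0, "wx": 0, "wy": 0, "wz": 0, "gripper": 0.15}, {"tx": 5.5, "ty": 2.4, "tz": 0, "wx": 0, "wy": 0, "wz": 0, "gripper": 0.15}, {"tx": 8.1, "ty": 3.8, "tz": 0, "wx": 0, "wy": 0, "wz": 0, "gripper": 0.15}, {"tx": 10.7, "ty": 5.4, "tz": 0, "wx": 0, "wy": 0, "wz": 0, "gripper": 0.15}, {"tx": 13.2, "ty": 7, "tz": 0, "wx": 0, "wy": 0, "wz": 0, "gripper": 0.15}]'

```text
time: 11.75
position: [0.4658, -0.1722, 0.0881]
tool_rot: [2.421, 1.998, -0.005]
ft_force: [-2.5, -5.3, 4.6]
grip_width: 0.29
grip_force: 30.0
```

Request:
jog_arm --increments '[{"tx": 2.4, "ty": 1.8, "tz": 0, "wx": 0, "wy": 0, "wz": 0, "gripper": 0.15}, {"tx": 4.7, "ty": 3.7, "tz": 0, "wx": 0, "wy": 0, "wz": 0, "gripper": 0.15}, {"tx": 6.9, "ty": 5.7, "tz": 0, "wx": 0, "wy": 0, "wz": 0, "gripper": 0.15}, {"tx": 9.1, "ty": 7.8, "tz": 0, "wx": 0, "wy": 0, "wz": 0, "gripper": 0.15}, {"tx": 11.1, "ty": 10.1, "tz": 0, "wx": 0, "wy": 0, "wz": 0, "gripper": 0.15}]'

```text
time: 12.17
position: [0.4774, -0.163, 0.0881]
tool_rot: [2.422, 1.999, -0.006]
ft_force: [-5.1, -4.6, 5.7]
grip_width: 0.29
grip_force: 30.0
```

Request:
jog_arm --increments '[{"tx": 1.9, "ty": 2.3, "tz": 0, "wx": 0, "wy": 0, "wz": 0, "gripper": 0.15}, {"tx": 3.7, "ty": 4.7, "tz": 0, "wx": 0, "wy": 0, "wz": 0, "gripper": 0.15}, {"tx": 5.3, "ty": 7.3, "tz": 0, "wx": 0, "wy": 0, "wz": 0, "gripper": 0.15}, {"tx": 6.8, "ty": 9.8, "tz": 0, "wx": 0, "wy": 0, "wz": 0, "gripper": 0.15}, {"tx": 8.2, "ty": 12.5, "tz": 0, "wx": 0, "wy": 0, "wz": 0, "gripper": 0.15}]'

```text
time: 12.58
position: [0.491, -0.1569, 0.0881]
tool_rot: [2.423, 2.0, -0.006]
ft_force: [-5.2, -3.6, 7.0]
grip_width: 0.293
grip_force: 30.0
```

Run:
```python
from wind import *
f=ctrl.get_state()['ft_force']; ph=1.842; print(f, 'tan',-f[:2]@[np.sin(ph),-np.cos(ph)],'rad',f[:2]@[np.cos(ph),np.sin(ph)])
rows(np.array([.5092,-.2120]),.06,1.8415,5)
```

```text
[-5.22864712 -3.55648323  6.99782467] tan 5.990286516749788 rad -2.025781596809458
-- from phi 1.841
tx 1.3 ty 2.7 | tx 2.4 ty 5.5 | tx 3.4 ty 8.3 | tx 4.2 ty 11.2 | tx 4.9 ty 14.1 |  end [ 0.508 -0.152] 1.591
-- from phi 1.591
tx 0.5 ty 2.9 | tx 0.9 ty 5.9 | tx 1.2 ty 8.9 | tx 1.3 ty 11.9 | tx 1.2 ty 14.9 |  end [ 0.5228 -0.1536] 1.341
-- from phi 1.341
tx -0.2 ty 3.0 | tx -0.6 ty 6.0 | tx -1.1 ty 8.9 | tx -1.7 ty 11.9 | tx -2.5 ty 14.8 |  end [ 0.5369 -0.1588] 1.091
-- from phi 1.091
tx -0.9 ty 2.8 | tx -2.0 ty 5.6 | tx -3.2 ty 8.4 | tx -4.6 ty 11.1 | tx -6.1 ty 13.7 |  end [ 0.5492 -0.1673] 0.841
-- from phi 0.841
tx -1.6 ty 2.5 | tx -3.3 ty 5.0 | tx -5.2 ty 7.3 | tx -7.2 ty 9.6 | tx -9.3 ty 11.8 |  end [ 0.559  -0.1785] 0.591
```

Request:
jog_arm --increments '[{"tx": 1.3, "ty": 2.7, "tz": -0.3, "wx": 0, "wy": 0, "wz": 0, "gripper": 0.15}, {"tx": 2.4, "ty": 5.5, "tz": -0.5, "wx": 0, "wy": 0, "wz": 0, "gripper": 0.15}, {"tx": 3.4, "ty": 8.3, "tz": -0.5, "wx": 0, "wy": 0, "wz": 0, "gripper": 0.15}, {"tx": 4.2, "ty": 11.2, "tz": -0.5, "wx": 0, "wy": 0, "wz": 0, "gripper": 0.15}, {"tx": 4.9, "ty": 14.1, "tz": -0.5, "wx": 0, "wy": 0, "wz": 0, "gripper": 0.15}]'

```text
time: 13.0
position: [0.5052, -0.1543, 0.0881]
tool_rot: [-2.422, -1.999, 0.007]
ft_force: [-5.8, -3.0, 4.5]
grip_width: 0.289
grip_force: 30.0
```

Request:
jog_arm --increments '[{"tx": 0.5, "ty": 2.9, "tz": 0, "wx": 0, "wy": 0, "wz": 0, "gripper": 0.15}, {"tx": 0.9, "ty": 5.9, "tz": 0, "wx": 0, "wy": 0, "wz": 0, "gripper": 0.15}, {"tx": 1.2, "ty": 8.9, "tz": 0, "wx": 0, "wy": 0, "wz": 0, "gripper": 0.15}, {"tx": 1.3, "ty": 11.9, "tz": 0, "wx": 0, "wy": 0, "wz": 0, "gripper": 0.15}, {"tx": 1.2, "ty": 14.9, "tz": 0, "wx": 0, "wy": 0, "wz": 0, "gripper": 0.15}]'

```text
time: 13.42
position: [0.5199, -0.1553, 0.0881]
tool_rot: [-2.421, -1.999, 0.007]
ft_force: [-6.2, -1.2, 5.7]
grip_width: 0.291
grip_force: 30.0
```

Request:
jog_arm --increments '[{"tx": -0.2, "ty": 3, "tz": 0, "wx": 0, "wy": 0, "wz": 0, "gripper": 0.15}, {"tx": -0.6, "ty": 6, "tz": 0, "wx": 0, "wy": 0, "wz": 0, "gripper": 0.15}, {"tx": -1.1, "ty": 8.9, "tz": 0, "wx": 0, "wy": 0, "wz": 0, "gripper": 0.15}, {"tx": -1.7, "ty": 11.9, "tz": 0, "wx": 0, "wy": 0, "wz": 0, "gripper": 0.15}, {"tx": -2.5, "ty": 14.8, "tz": 0, "wx": 0, "wy": 0, "wz": 0, "gripper": 0.15}]'

```text
time: 13.83
position: [0.534, -0.1598, 0.0881]
tool_rot: [-2.419, -1.999, 0.006]
ft_force: [-6.6, 0.2, 7.0]
grip_width: 0.291
grip_force: 30.0
```

Request:
jog_arm --increments '[{"tx": -0.9, "ty": 2.8, "tz": 0, "wx": 0, "wy": 0, "wz": 0, "gripper": 0.15}, {"tx": -2, "ty": 5.6, "tz": 0, "wx": 0, "wy": 0, "wz": 0, "gripper": 0.15}, {"tx": -3.2, "ty": 8.4, "tz": 0, "wx": 0, "wy": 0, "wz": 0, "gripper": 0.15}, {"tx": -4.6, "ty": 11.1, "tz": 0, "wx": 0, "wy": 0, "wz": 0, "gripper": 0.15}, {"tx": -6.1, "ty": 13.7, "tz": 0, "wx": 0, "wy": 0, "wz": 0, "gripper": 0.15}]'

```text
time: 14.25
position: [0.5464, -0.1675, 0.0881]
tool_rot: [-2.418, -1.999, 0.005]
ft_force: [-6.3, 0.7, 6.4]
grip_width: 0.289
grip_force: 30.0
```

Request:
jog_arm --increments '[{"tx": -1.6, "ty": 2.5, "tz": 0, "wx": 0, "wy": 0, "wz": 0, "gripper": 0.15}, {"tx": -3.3, "ty": 5, "tz": 0, "wx": 0, "wy": 0, "wz": 0, "gripper": 0.15}, {"tx": -5.2, "ty": 7.3, "tz": 0, "wx": 0, "wy": 0, "wz": 0, "gripper": 0.15}, {"tx": -7.2, "ty": 9.6, "tz": 0, "wx": 0, "wy": 0, "wz": 0, "gripper": 0.15}, {"tx": -9.3, "ty": 11.8, "tz": 0, "wx": 0, "wy": 0, "wz": 0, "gripper": 0.15}]'

```text
time: 14.67
position: [0.5565, -0.178, 0.0881]
tool_rot: [-2.417, -2.0, 0.003]
ft_force: [-5.9, 2.4, 6.8]
grip_width: 0.289
grip_force: 30.0
```

Run:
```python
from wind import *
f=ctrl.get_state()['ft_force']; ph=.63; print(f, 'tan',-f[:2]@[np.sin(ph),-np.cos(ph)],'rad',f[:2]@[np.cos(ph),np.sin(ph)])
rows(np.array([.5092,-.2120]),.06,.5915,5)
```

```text
[-5.87372085  2.38899309  6.76753775] tan 5.390843979597457 rad -3.3386652709383107
-- from phi 0.592
tx -2.2 ty 2.1 | tx -4.5 ty 4.0 | tx -6.9 ty 5.8 | tx -9.3 ty 7.5 | tx -11.9 ty 9.1 |  end [ 0.5657 -0.1919] 0.342
-- from phi 0.342
tx -2.6 ty 1.4 | tx -5.3 ty 2.8 | tx -8.1 ty 3.9 | tx -10.9 ty 5.0 | tx -13.8 ty 5.9 |  end [ 0.5689 -0.2065] 0.092
-- from phi 0.092
tx -2.9 ty 0.8 | tx -5.8 ty 1.4 | tx -8.8 ty 1.8 | tx -11.8 ty 2.1 | tx -14.8 ty 2.3 |  end [ 0.5684 -0.2215] -0.158
-- from phi -0.158
tx -3.0 ty 0.0 | tx -6.0 ty -0.1 | tx -9.0 ty -0.4 | tx -11.9 ty -0.9 | tx -14.9 ty -1.4 |  end [ 0.5643 -0.2358] -0.408
-- from phi -0.408
tx -2.9 ty -0.7 | tx -5.8 ty -1.6 | tx -8.6 ty -2.6 | tx -11.4 ty -3.8 | tx -14.1 ty -5.1 |  end [ 0.5567 -0.2487] -0.658
```

Request:
jog_arm --increments '[{"tx": -2.2, "ty": 2.1, "tz": -0.2, "wx": 0, "wy": 0, "wz": 0, "gripper": 0.15}, {"tx": -4.5, "ty": 4, "tz": -0.4, "wx": 0, "wy": 0, "wz": 0, "gripper": 0.15}, {"tx": -6.9, "ty": 5.8, "tz": -0.4, "wx": 0, "wy": 0, "wz": 0, "gripper": 0.15}, {"tx": -9.3, "ty": 7.5, "tz": -0.4, "wx": 0, "wy": 0, "wz": 0, "gripper": 0.15}, {"tx": -11.9, "ty": 9.1, "tz": -0.4, "wx": 0, "wy": 0, "wz": 0, "gripper": 0.15}]'

```text
time: 15.08
position: [0.5636, -0.1901, 0.0882]
tool_rot: [-2.416, -2.0, 0.001]
ft_force: [-4.4, 4.3, 4.3]
grip_width: 0.292
grip_force: 30.0
```

Request:
jog_arm --increments '[{"tx": -2.6, "ty": 1.4, "tz": 0, "wx": 0, "wy": 0, "wz": 0, "gripper": 0.15}, {"tx": -5.3, "ty": 2.8, "tz": 0, "wx": 0, "wy": 0, "wz": 0, "gripper": 0.15}, {"tx": -8.1, "ty": 3.9, "tz": 0, "wx": 0, "wy": 0, "wz": 0, "gripper": 0.15}, {"tx": -10.9, "ty": 5, "tz": 0, "wx": 0, "wy": 0, "wz": 0, "gripper": 0.15}, {"tx": -13.8, "ty": 5.9, "tz": 0, "wx": 0, "wy": 0, "wz": 0, "gripper": 0.15}]'

```text
time: 15.5
position: [0.5677, -0.2039, 0.0882]
tool_rot: [-2.415, -2.001, -0.002]
ft_force: [-2.1, 6.3, 1.8]
grip_width: 0.291
grip_force: 30.0
```

Request:
jog_arm --increments '[{"tx": -2.9, "ty": 0.8, "tz": 0, "wx": 0, "wy": 0, "wz": 0, "gripper": 0.15}, {"tx": -5.8, "ty": 1.4, "tz": 0, "wx": 0, "wy": 0, "wz": 0, "gripper": 0.15}, {"tx": -8.8, "ty": 1.8, "tz": 0, "wx": 0, "wy": 0, "wz": 0, "gripper": 0.15}, {"tx": -11.8, "ty": 2.1, "tz": 0, "wx": 0, "wy": 0, "wz": 0, "gripper": 0.15}, {"tx": -14.8, "ty": 2.3, "tz": 0, "wx": 0, "wy": 0, "wz": 0, "gripper": 0.15}]'

```text
time: 15.92
position: [0.5685, -0.2184, 0.0883]
tool_rot: [-2.416, -2.003, -0.006]
ft_force: [0.7, 5.5, 1.1]
grip_width: 0.291
grip_force: 30.0
```

Request:
jog_arm --increments '[{"tx": -3, "ty": 0, "tz": 0, "wx": 0, "wy": 0, "wz": 0, "gripper": 0.15}, {"tx": -6, "ty": -0.1, "tz": 0, "wx": 0, "wy": 0, "wz": 0, "gripper": 0.15}, {"tx": -9, "ty": -0.4, "tz": 0, "wx": 0, "wy": 0, "wz": 0, "gripper": 0.15}, {"tx": -11.9, "ty": -0.9, "tz": 0, "wx": 0, "wy": 0, "wz": 0, "gripper": 0.15}, {"tx": -14.9, "ty": -1.4, "tz": 0, "wx": 0, "wy": 0, "wz": 0, "gripper": 0.15}]'

```text
time: 16.33
position: [0.5656, -0.233, 0.0884]
tool_rot: [-2.417, -2.005, -0.009]
ft_force: [4.3, 4.7, -1.4]
grip_width: 0.291
grip_force: 30.0
```

Request:
jog_arm --increments '[{"tx": -2.9, "ty": -0.7, "tz": 0, "wx": 0, "wy": 0, "wz": 0, "gripper": 0.15}, {"tx": -5.8, "ty": -1.6, "tz": 0, "wx": 0, "wy": 0, "wz": 0, "gripper": 0.15}, {"tx": -8.6, "ty": -2.6, "tz": 0, "wx": 0, "wy": 0, "wz": 0, "gripper": 0.15}, {"tx": -11.4, "ty": -3.8, "tz": 0, "wx": 0, "wy": 0, "wz": 0, "gripper": 0.15}, {"tx": -14.1, "ty": -5.1, "tz": 0, "wx": 0, "wy": 0, "wz": 0, "gripper": 0.15}]'

```text
time: 16.75
position: [0.5588, -0.2471, 0.0885]
tool_rot: [2.418, 2.004, 0.01]
ft_force: [7.3, 2.2, -4.2]
grip_width: 0.291
grip_force: 30.0
```

Run:
```python
from wind import *
f=ctrl.get_state()['ft_force']; ph=-.61; print(f, 'tan',-f[:2]@[np.sin(ph),-np.cos(ph)],'rad',f[:2]@[np.cos(ph),np.sin(ph)])
rows(np.array([.5092,-.2120]),.06,-.6585,2)
a=cam('side'); cv2.imwrite('pics/d2.png',cv2.resize(a['color'][120:210,225:345],None,fx=6,fy=6,interpolation=cv2.INTER_CUBIC))
```

```text
[ 7.26848355  2.22725098 -4.2324501 ] tan 5.98943956186532 rad 4.681678519391561
-- from phi -0.658
tx -2.6 ty -1.4 | tx -5.2 ty -3.0 | tx -7.7 ty -4.7 | tx -10.1 ty -6.5 | tx -12.4 ty -8.4 |  end [ 0.5461 -0.2593] -0.908
-- from phi -0.908
tx -2.2 ty -2.0 | tx -4.3 ty -4.2 | tx -6.3 ty -6.4 | tx -8.2 ty -8.8 | tx -9.9 ty -11.2 |  end [ 0.5332 -0.267 ] -1.159
```

View pics/d2.png

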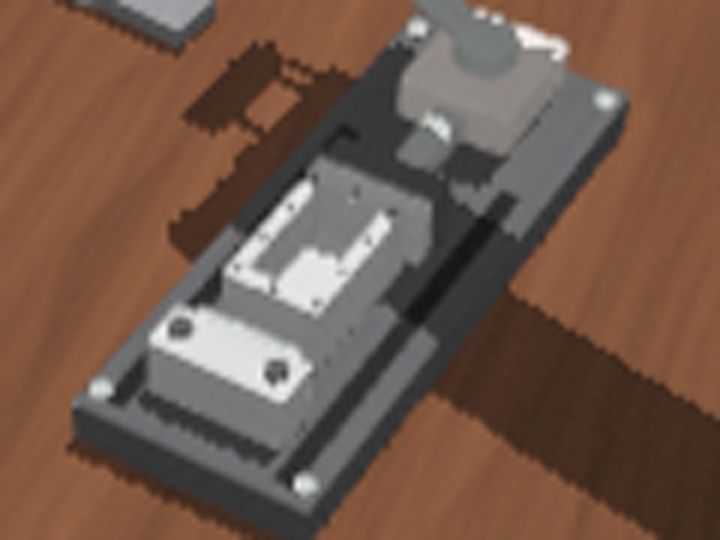

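The picture shows the jaw against the housing and the housing square on the bed. A small gap remains to the anvil, from the housing edge at (225..318,272..318) to the anvil edge at y≈305..385.

Run:
```python
from wind import *
b=cam('side');c=np.array([.5327,-.0847]);Y=np.array([.186,.983])
for n,(x,y),z in [('h',(225,272),.075),('h',(318,316),.075),('a',(175,306),.069),('a',(312,365),.069)]:
    print(n,(onz(b,(x/6+225-.4,y/6+120-.4),z)[:2]-c)@Y)
p0=np.array([.5092,-.2120])+.06*np.array([np.cos(-.6585),np.sin(-.6585)])
rows(np.array([.5094,-.2131]),.06,-.6585,3,start=p0)
```

```text
h 0.09698889928704146
h 0.09852937516782079
a 0.1254686004652109
a 0.1236023295422102
-- from phi -0.658
tx -3.7 ty -1.0 | tx -6.2 ty -2.6 | tx -8.7 ty -4.3 | tx -11.1 ty -6.1 | tx -13.4 ty -8.0 |  end [ 0.5463 -0.2604] -0.908
-- from phi -0.908
tx -2.2 ty -2.0 | tx -4.3 ty -4.2 | tx -6.3 ty -6.4 | tx -8.2 ty -8.8 | tx -9.9 ty -11.2 |  end [ 0.5334 -0.2681] -1.159
-- from phi -1.159
tx -1.6 ty -2.5 | tx -3.1 ty -5.1 | tx -4.5 ty -7.8 | tx -5.7 ty -10.5 | tx -6.8 ty -13.3 |  end [ 0.5191 -0.2723] -1.409
```

Request:
jog_arm --increments '[{"tx": -3.2, "ty": -1.2, "tz": 0.4, "wx": 0, "wy": 0, "wz": 0, "gripper": 0.15}, {"tx": -6, "ty": -2.6, "tz": 0.7, "wx": 0, "wy": 0, "wz": 0, "gripper": 0.15}, {"tx": -8.7, "ty": -4.3, "tz": 0.7, "wx": 0, "wy": 0, "wz": 0, "gripper": 0.15}, {"tx": -11.1, "ty": -6.1, "tz": 0.7, "wx": 0, "wy": 0, "wz": 0, "gripper": 0.15}, {"tx": -13.4, "ty": -8, "tz": 0.7, "wx": 0, "wy": 0, "wz": 0, "gripper": 0.15}]'

```text
time: 17.27
position: [0.5485, -0.2592, 0.0884]
tool_rot: [2.417, 2.003, 0.009]
ft_force: [5.6, 2.4, -1.6]
grip_width: 0.293
grip_force: 30.0
```

Request:
jog_arm --increments '[{"tx": -2.2, "ty": -2, "tz": 0, "wx": 0, "wy": 0, "wz": 0, "gripper": 0.15}, {"tx": -4.3, "ty": -4.2, "tz": 0, "wx": 0, "wy": 0, "wz": 0, "gripper": 0.15}, {"tx": -6.3, "ty": -6.4, "tz": 0, "wx": 0, "wy": 0, "wz": 0, "gripper": 0.15}, {"tx": -8.2, "ty": -8.8, "tz": 0, "wx": 0, "wy": 0, "wz": 0, "gripper": 0.15}, {"tx": -9.9, "ty": -11.2, "tz": 0, "wx": 0, "wy": 0, "wz": 0, "gripper": 0.15}]'

```text
time: 17.68
position: [0.5358, -0.2678, 0.0884]
tool_rot: [2.417, 2.002, 0.008]
ft_force: [7.2, -0.5, -2.2]
grip_width: 0.291
grip_force: 30.0
```

Request:
jog_arm --increments '[{"tx": -1.6, "ty": -2.5, "tz": 0, "wx": 0, "wy": 0, "wz": 0, "gripper": 0.15}, {"tx": -3.1, "ty": -5.1, "tz": 0, "wx": 0, "wy": 0, "wz": 0, "gripper": 0.15}, {"tx": -4.5, "ty": -7.8, "tz": 0, "wx": 0, "wy": 0, "wz": 0, "gripper": 0.15}, {"tx": -5.7, "ty": -10.5, "tz": 0, "wx": 0, "wy": 0, "wz": 0, "gripper": 0.15}, {"tx": -6.8, "ty": -13.3, "tz": 0, "wx": 0, "wy": 0, "wz": 0, "gripper": 0.15}]'

```text
time: 18.1
position: [0.5212, -0.273, 0.0884]
tool_rot: [2.417, 2.0, 0.007]
ft_force: [7.2, -1.3, -2.7]
grip_width: 0.294
grip_force: 30.0
```

```bash
cat > st.py <<'E'
from wind import *
C=np.array([.5094,-.2131])
def st():
    s=ctrl.get_state();f=s['ft_force'];d=s['position'][:2]-C;ph=np.arctan2(d[1],d[0]); print('phi',ph.round(3),'r',np.linalg.norm(d).round(4),f.round(1),'tan',-f[:2]@[np.sin(ph),-np.cos(ph)],'rad',f[:2]@[np.cos(ph),np.sin(ph)],s['time'])
E
python3 - <<'E'
from st import *
st(); rows(C,.06,-1.4085,2); print('slow'); rows(C,.06,-1.9085,4,step=.025)
E
```

```text
phi -1.376 r 0.061 [ 7.2 -1.3 -2.7] tan 6.83012172819211 rad 2.6986762224193774 18.1
-- from phi -1.409
tx -1.0 ty -2.8 | tx -1.8 ty -5.7 | tx -2.4 ty -8.7 | tx -3.0 ty -11.6 | tx -3.3 ty -14.6 |  end [ 0.5041 -0.2729] -1.659
-- from phi -1.659
tx -0.2 ty -3.0 | tx -0.3 ty -6.0 | tx -0.2 ty -9.0 | tx 0.0 ty -12.0 | tx 0.4 ty -15.0 |  end [ 0.4895 -0.2697] -1.909
slow
-- from phi -1.909
tx 0.2 ty -1.5 | tx 0.5 ty -3.0 | tx 0.8 ty -4.4 | tx 1.2 ty -5.9 | tx 1.6 ty -7.3 |  end [ 0.4826 -0.2668] -2.034
-- from phi -2.034
tx 0.4 ty -1.4 | tx 0.9 ty -2.9 | tx 1.4 ty -4.3 | tx 1.9 ty -5.7 | tx 2.5 ty -7.1 |  end [ 0.4761 -0.263 ] -2.159
-- from phi -2.159
tx 0.6 ty -1.4 | tx 1.2 ty -2.7 | tx 1.9 ty -4.1 | tx 2.6 ty -5.4 | tx 3.3 ty -6.7 |  end [ 0.4702 -0.2585] -2.284
-- from phi -2.284
tx 0.8 ty -1.3 | tx 1.6 ty -2.6 | tx 2.4 ty -3.8 | tx 3.3 ty -5.0 | tx 4.2 ty -6.2 |  end [ 0.4648 -0.2533] -2.409
```

Request:
jog_arm --increments '[{"tx": -1, "ty": -2.8, "tz": 0.3, "wx": 0, "wy": 0, "wz": 0, "gripper": 0.15}, {"tx": -1.8, "ty": -5.7, "tz": 0.5, "wx": 0, "wy": 0, "wz": 0, "gripper": 0.15}, {"tx": -2.4, "ty": -8.7, "tz": 0.5, "wx": 0, "wy": 0, "wz": 0, "gripper": 0.15}, {"tx": -3, "ty": -11.6, "tz": 0.5, "wx": 0, "wy": 0, "wz": 0, "gripper": 0.15}, {"tx": -3.3, "ty": -14.6, "tz": 0.5, "wx": 0, "wy": 0, "wz": 0, "gripper": 0.15}]'

```text
time: 18.52
position: [0.5063, -0.2742, 0.0883]
tool_rot: [2.416, 1.999, 0.006]
ft_force: [6.4, -2.7, -0.9]
grip_width: 0.292
grip_force: 30.0
```

Run:
```python
from st import *
st(); b=cam('side'); cv2.imwrite('pics/d3.png',cv2.resize(b['color'][140:210,230:310],None,fx=7,fy=7,interpolation=cv2.INTER_CUBIC))
```

```text
phi -1.621 r 0.0612 [ 6.4 -2.7 -0.9] tan 6.4779355743331175 rad 2.3259295635092 18.5167
```

View pics/d3.png

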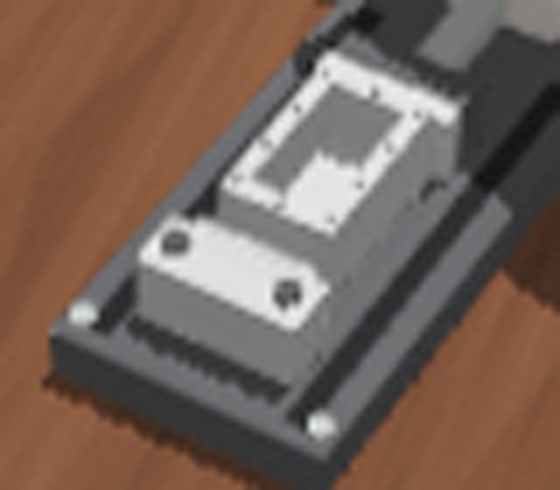

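The picture shows the housing's front rim at (225..335,185..233) coming close to the anvil's top edge, still square. About 7–9 mm is left.

Request:
jog_arm --increments '[{"tx": -0.2, "ty": -3, "tz": 0, "wx": 0, "wy": 0, "wz": 0, "gripper": 0.15}, {"tx": -0.3, "ty": -6, "tz": 0, "wx": 0, "wy": 0, "wz": 0, "gripper": 0.15}, {"tx": -0.2, "ty": -9, "tz": 0, "wx": 0, "wy": 0, "wz": 0, "gripper": 0.15}, {"tx": 0, "ty": -12, "tz": 0, "wx": 0, "wy": 0, "wz": 0, "gripper": 0.15}, {"tx": 0.4, "ty": -15, "tz": 0, "wx": 0, "wy": 0, "wz": 0, "gripper": 0.15}]'

```text
time: 18.98
position: [0.4913, -0.2717, 0.0883]
tool_rot: [2.416, 1.998, 0.005]
ft_force: [5.2, -3.0, -1.0]
grip_width: 0.288
grip_force: 30.0
```

Request:
jog_arm --increments '[{"tx": 0.2, "ty": -1.5, "tz": 0, "wx": 0, "wy": 0, "wz": 0, "gripper": 0.15}, {"tx": 0.5, "ty": -3, "tz": 0, "wx": 0, "wy": 0, "wz": 0, "gripper": 0.15}, {"tx": 0.8, "ty": -4.4, "tz": 0, "wx": 0, "wy": 0, "wz": 0, "gripper": 0.15}, {"tx": 1.2, "ty": -5.9, "tz": 0, "wx": 0, "wy": 0, "wz": 0, "gripper": 0.15}, {"tx": 1.6, "ty": -7.3, "tz": 0, "wx": 0, "wy": 0, "wz": 0, "gripper": 0.15}]'

```text
time: 19.4
position: [0.4842, -0.2691, 0.0883]
tool_rot: [2.417, 1.998, 0.004]
ft_force: [5.3, -3.8, -1.4]
grip_width: 0.291
grip_force: 30.0
```

Run:
```python
from st import *
st()
```

```text
phi -1.993 r 0.0614 [ 5.3 -3.8 -1.4] tan 6.429279343702514 rad 1.3202675160129915 19.4
```

Still at the housing-sliding level (about 6.4 N), so I'll continue slowly.

Request:
jog_arm --increments '[{"tx": 0.4, "ty": -1.4, "tz": 0, "wx": 0, "wy": 0, "wz": 0, "gripper": 0.15}, {"tx": 0.9, "ty": -2.9, "tz": 0, "wx": 0, "wy": 0, "wz": 0, "gripper": 0.15}, {"tx": 1.4, "ty": -4.3, "tz": 0, "wx": 0, "wy": 0, "wz": 0, "gripper": 0.15}, {"tx": 1.9, "ty": -5.7, "tz": 0, "wx": 0, "wy": 0, "wz": 0, "gripper": 0.15}, {"tx": 2.5, "ty": -7.1, "tz": 0, "wx": 0, "wy": 0, "wz": 0, "gripper": 0.15}]'

```text
time: 19.82
position: [0.4775, -0.2656, 0.0883]
tool_rot: [2.417, 1.997, 0.004]
ft_force: [4.9, -3.9, -1.3]
grip_width: 0.29
grip_force: 30.0
```

Run:
```python
from st import *
st();rows(C,.061,-2.4085,7,step=.02)
```

```text
phi -2.116 r 0.0614 [ 4.9 -3.9 -1.3] tan 6.2105067938375855 rad 0.7387186115619723 19.8167
-- from phi -2.409
tx 0.7 ty -1.0 | tx 1.5 ty -1.9 | tx 2.3 ty -2.8 | tx 3.1 ty -3.8 | tx 3.9 ty -4.7 |  end [ 0.4602 -0.2492] -2.509
-- from phi -2.509
tx 0.8 ty -0.9 | tx 1.7 ty -1.8 | tx 2.6 ty -2.6 | tx 3.5 ty -3.4 | tx 4.4 ty -4.2 |  end [ 0.4569 -0.2441] -2.609
-- from phi -2.609
tx 0.9 ty -0.8 | tx 1.9 ty -1.6 | tx 2.8 ty -2.3 | tx 3.8 ty -3.1 | tx 4.8 ty -3.8 |  end [ 0.454  -0.2387] -2.709
-- from phi -2.709
tx 1.0 ty -0.7 | tx 2.0 ty -1.4 | tx 3.0 ty -2.0 | tx 4.1 ty -2.7 | tx 5.1 ty -3.3 |  end [ 0.4518 -0.233 ] -2.809
-- from phi -2.809
tx 1.1 ty -0.6 | tx 2.1 ty -1.2 | tx 3.2 ty -1.7 | tx 4.3 ty -2.3 | tx 5.4 ty -2.8 |  end [ 0.45   -0.2272] -2.909
-- from phi -2.909
tx 1.1 ty -0.5 | tx 2.2 ty -1.0 | tx 3.4 ty -1.4 | tx 4.5 ty -1.8 | tx 5.7 ty -2.2 |  end [ 0.4489 -0.2212] -3.009
-- from phi -3.009
tx 1.2 ty -0.4 | tx 2.3 ty -0.7 | tx 3.5 ty -1.0 | tx 4.7 ty -1.3 | tx 5.9 ty -1.6 |  end [ 0.4484 -0.2151] -3.109
```

Housing front is now about 110 mm; next slow call from -2.159.

Request:
jog_arm --increments '[{"tx": 0.6, "ty": -1.4, "tz": 0, "wx": 0, "wy": 0, "wz": 0, "gripper": 0.15}, {"tx": 1.2, "ty": -2.7, "tz": 0, "wx": 0, "wy": 0, "wz": 0, "gripper": 0.15}, {"tx": 1.9, "ty": -4.1, "tz": 0, "wx": 0, "wy": 0, "wz": 0, "gripper": 0.15}, {"tx": 2.6, "ty": -5.4, "tz": 0, "wx": 0, "wy": 0, "wz": 0, "gripper": 0.15}, {"tx": 3.3, "ty": -6.7, "tz": 0, "wx": 0, "wy": 0, "wz": 0, "gripper": 0.15}]'

```text
time: 20.23
position: [0.4714, -0.2613, 0.0883]
tool_rot: [2.417, 1.997, 0.003]
ft_force: [3.7, -4.5, -1.4]
grip_width: 0.293
grip_force: 30.0
```

Request:
jog_arm --increments '[{"tx": 0.8, "ty": -1.3, "tz": 0, "wx": 0, "wy": 0, "wz": 0, "gripper": 0.15}, {"tx": 1.6, "ty": -2.6, "tz": 0, "wx": 0, "wy": 0, "wz": 0, "gripper": 0.15}, {"tx": 2.4, "ty": -3.8, "tz": 0, "wx": 0, "wy": 0, "wz": 0, "gripper": 0.15}, {"tx": 3.3, "ty": -5, "tz": 0, "wx": 0, "wy": 0, "wz": 0, "gripper": 0.15}, {"tx": 4.2, "ty": -6.2, "tz": 0, "wx": 0, "wy": 0, "wz": 0, "gripper": 0.15}]'

```text
time: 20.65
position: [0.4658, -0.2563, 0.0883]
tool_rot: [2.417, 1.997, 0.002]
ft_force: [3.5, -5.1, -0.7]
grip_width: 0.291
grip_force: 30.0
```

Request:
jog_arm --increments '[{"tx": 0.7, "ty": -1, "tz": 0, "wx": 0, "wy": 0, "wz": 0, "gripper": 0.15}, {"tx": 1.5, "ty": -1.9, "tz": 0, "wx": 0, "wy": 0, "wz": 0, "gripper": 0.15}, {"tx": 2.3, "ty": -2.8, "tz": 0, "wx": 0, "wy": 0, "wz": 0, "gripper": 0.15}, {"tx": 3.1, "ty": -3.8, "tz": 0, "wx": 0, "wy": 0, "wz": 0, "gripper": 0.15}, {"tx": 3.9, "ty": -4.7, "tz": 0, "wx": 0, "wy": 0, "wz": 0, "gripper": 0.15}]'

```text
time: 21.07
position: [0.4618, -0.2517, 0.0882]
tool_rot: [2.417, 1.997, 0.002]
ft_force: [3.5, -5.3, -1.1]
grip_width: 0.291
grip_force: 30.0
```

Run:
```python
from st import *
st()
```

```text
phi -2.46 r 0.0613 [ 3.5 -5.3 -1.1] tan 6.327697736922206 rad 0.6760607842601113 21.0667
```

Request:
jog_arm --increments '[{"tx": 0.8, "ty": -0.9, "tz": 0, "wx": 0, "wy": 0, "wz": 0, "gripper": 0.15}, {"tx": 1.7, "ty": -1.8, "tz": 0, "wx": 0, "wy": 0, "wz": 0, "gripper": 0.15}, {"tx": 2.6, "ty": -2.6, "tz": 0, "wx": 0, "wy": 0, "wz": 0, "gripper": 0.15}, {"tx": 3.5, "ty": -3.4, "tz": 0, "wx": 0, "wy": 0, "wz": 0, "gripper": 0.15}, {"tx": 4.4, "ty": -4.2, "tz": 0, "wx": 0, "wy": 0, "wz": 0, "gripper": 0.15}]'

```text
time: 21.48
position: [0.4583, -0.2469, 0.0883]
tool_rot: [2.418, 1.997, 0.001]
ft_force: [2.0, -5.2, 0.4]
grip_width: 0.288
grip_force: 30.0
```

Run:
```python
from st import *
st()
```

```text
phi -2.558 r 0.0613 [ 2.  -5.2  0.4] tan 5.4613689478670295 rad 1.1795800606224136 21.4833
```

Request:
jog_arm --increments '[{"tx": 0.9, "ty": -0.8, "tz": 0, "wx": 0, "wy": 0, "wz": 0, "gripper": 0.15}, {"tx": 1.9, "ty": -1.6, "tz": 0, "wx": 0, "wy": 0, "wz": 0, "gripper": 0.15}, {"tx": 2.8, "ty": -2.3, "tz": 0, "wx": 0, "wy": 0, "wz": 0, "gripper": 0.15}, {"tx": 3.8, "ty": -3.1, "tz": 0, "wx": 0, "wy": 0, "wz": 0, "gripper": 0.15}, {"tx": 4.8, "ty": -3.8, "tz": 0, "wx": 0, "wy": 0, "wz": 0, "gripper": 0.15}]'

```text
time: 21.9
position: [0.4552, -0.2415, 0.0882]
tool_rot: [2.418, 1.997, 0.0]
ft_force: [2.4, -6.1, -0.1]
grip_width: 0.289
grip_force: 30.0
```

Run:
```python
from st import *
st()
```

```text
phi -2.658 r 0.0612 [ 2.4 -6.1 -0.1] tan 6.564756742766278 rad 0.7111557402236012 21.9
```

Request:
jog_arm --increments '[{"tx": 1, "ty": -0.7, "tz": 0, "wx": 0, "wy": 0, "wz": 0, "gripper": 0.15}, {"tx": 2, "ty": -1.4, "tz": 0, "wx": 0, "wy": 0, "wz": 0, "gripper": 0.15}, {"tx": 3, "ty": -2, "tz": 0, "wx": 0, "wy": 0, "wz": 0, "gripper": 0.15}, {"tx": 4.1, "ty": -2.7, "tz": 0, "wx": 0, "wy": 0, "wz": 0, "gripper": 0.15}, {"tx": 5.1, "ty": -3.3, "tz": 0, "wx": 0, "wy": 0, "wz": 0, "gripper": 0.15}]'

```text
time: 22.32
position: [0.4527, -0.236, 0.0882]
tool_rot: [2.418, 1.997, -0.0]
ft_force: [1.4, -6.2, 1.6]
grip_width: 0.291
grip_force: 30.0
```

Run:
```python
from st import *
st()
```

```text
phi -2.757 r 0.0611 [ 1.4 -6.2  1.6] tan 6.307644973490897 rad 1.0223991483752732 22.3167
```

Request:
jog_arm --increments '[{"tx": 1.1, "ty": -0.6, "tz": 0, "wx": 0, "wy": 0, "wz": 0, "gripper": 0.15}, {"tx": 2.1, "ty": -1.2, "tz": 0, "wx": 0, "wy": 0, "wz": 0, "gripper": 0.15}, {"tx": 3.2, "ty": -1.7, "tz": 0, "wx": 0, "wy": 0, "wz": 0, "gripper": 0.15}, {"tx": 4.3, "ty": -2.3, "tz": 0, "wx": 0, "wy": 0, "wz": 0, "gripper": 0.15}, {"tx": 5.4, "ty": -2.8, "tz": 0, "wx": 0, "wy": 0, "wz": 0, "gripper": 0.15}]'

```text
time: 22.73
position: [0.4508, -0.2303, 0.0882]
tool_rot: [2.418, 1.997, -0.001]
ft_force: [1.6, -6.3, 1.4]
grip_width: 0.292
grip_force: 30.0
```

Run:
```python
from st import *
st();b=cam('side'); cv2.imwrite('pics/d4.png',cv2.resize(b['color'][140:210,230:310],None,fx=7,fy=7,interpolation=cv2.INTER_CUBIC))
```

```text
phi -2.857 r 0.061 [ 1.6 -6.3  1.4] tan 6.453664277156161 rad 0.21762396894137 22.7333
```

View pics/d4.png

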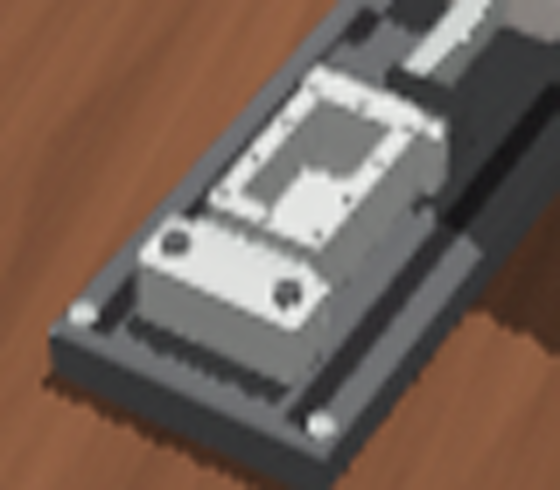

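The housing is now a few mm short of the pad and square: front rim at (212..318,200..248), anvil edge at (185..328,218..285). Continue.

Request:
jog_arm --increments '[{"tx": 1.1, "ty": -0.5, "tz": 0, "wx": 0, "wy": 0, "wz": 0, "gripper": 0.15}, {"tx": 2.2, "ty": -1, "tz": 0, "wx": 0, "wy": 0, "wz": 0, "gripper": 0.15}, {"tx": 3.4, "ty": -1.4, "tz": 0, "wx": 0, "wy": 0, "wz": 0, "gripper": 0.15}, {"tx": 4.5, "ty": -1.8, "tz": 0, "wx": 0, "wy": 0, "wz": 0, "gripper": 0.15}, {"tx": 5.7, "ty": -2.2, "tz": 0, "wx": 0, "wy": 0, "wz": 0, "gripper": 0.15}]'

```text
time: 23.2
position: [0.4495, -0.2243, 0.0882]
tool_rot: [2.419, 1.997, -0.001]
ft_force: [0.8, -5.5, 0.3]
grip_width: 0.292
grip_force: 30.0
```

Run:
```python
from st import *
st();b=cam('side');c=np.array([.5327,-.0847]);Y=np.array([.186,.983])
for (x,y),z in [((212,200),.075),((318,248),.075)]: print((onz(b,(x/7+230-.4,y/7+140-.4),z)[:2]-c)@Y)
```

```text
phi -2.956 r 0.061 [ 0.8 -5.5  0.3] tan 5.55696014264882 rad 0.24851942981580763 23.2
0.11204041361347036
0.1122288785044029
```

Request:
jog_arm --increments '[{"tx": 1.2, "ty": -0.4, "tz": 0, "wx": 0, "wy": 0, "wz": 0, "gripper": 0.15}, {"tx": 2.3, "ty": -0.7, "tz": 0, "wx": 0, "wy": 0, "wz": 0, "gripper": 0.15}, {"tx": 3.5, "ty": -1, "tz": 0, "wx": 0, "wy": 0, "wz": 0, "gripper": 0.15}, {"tx": 4.7, "ty": -1.3, "tz": 0, "wx": 0, "wy": 0, "wz": 0, "gripper": 0.15}, {"tx": 5.9, "ty": -1.6, "tz": 0, "wx": 0, "wy": 0, "wz": 0, "gripper": 0.15}]'

```text
time: 23.67
position: [0.4488, -0.2183, 0.0882]
tool_rot: [2.419, 1.997, -0.002]
ft_force: [0.7, -6.2, 1.6]
grip_width: 0.29
grip_force: 30.0
```

Run:
```python
from st import *
st();p=C+.061*np.array([np.cos(-3.1085),np.sin(-3.1085)])
rows(C,.0605,-3.1085,8,step=.02,start=p)
```

```text
phi -3.056 r 0.0608 [ 0.7 -6.2  1.6] tan 6.290827664670048 rad -0.2085802816776467 23.6667
-- from phi -3.108
tx 1.3 ty 0.2 | tx 2.5 ty 0.0 | tx 3.7 ty -0.2 | tx 4.9 ty -0.4 | tx 6.1 ty -0.5 |  end [ 0.449  -0.2091] -3.208
-- from phi -3.208
tx 1.2 ty -0.1 | tx 2.4 ty -0.2 | tx 3.6 ty -0.3 | tx 4.8 ty -0.4 | tx 6.0 ty -0.4 |  end [ 0.4497 -0.203 ] -3.308
-- from phi -3.308
tx 1.2 ty -0.0 | tx 2.4 ty -0.0 | tx 3.6 ty 0.0 | tx 4.8 ty 0.1 | tx 6.0 ty 0.2 |  end [ 0.451  -0.1971] -3.409
-- from phi -3.409
tx 1.2 ty 0.1 | tx 2.4 ty 0.2 | tx 3.6 ty 0.4 | tx 4.8 ty 0.6 | tx 6.0 ty 0.8 |  end [ 0.4529 -0.1914] -3.509
-- from phi -3.509
tx 1.2 ty 0.2 | tx 2.4 ty 0.5 | tx 3.5 ty 0.8 | tx 4.7 ty 1.1 | tx 5.9 ty 1.4 |  end [ 0.4554 -0.1859] -3.609
-- from phi -3.609
tx 1.2 ty 0.3 | tx 2.3 ty 0.7 | tx 3.5 ty 1.1 | tx 4.6 ty 1.5 | tx 5.7 ty 2.0 |  end [ 0.4584 -0.1806] -3.709
-- from phi -3.709
tx 1.1 ty 0.5 | tx 2.2 ty 0.9 | tx 3.3 ty 1.4 | tx 4.4 ty 2.0 | tx 5.5 ty 2.5 |  end [ 0.4619 -0.1757] -3.809
-- from phi -3.809
tx 1.1 ty 0.6 | tx 2.1 ty 1.2 | tx 3.2 ty 1.8 | tx 4.2 ty 2.4 | tx 5.2 ty 3.1 |  end [ 0.4658 -0.1711] -3.909
```

Request:
jog_arm --increments '[{"tx": 1.3, "ty": 0.2, "tz": 0, "wx": 0, "wy": 0, "wz": 0, "gripper": 0.15}, {"tx": 2.5, "ty": 0, "tz": 0, "wx": 0, "wy": 0, "wz": 0, "gripper": 0.15}, {"tx": 3.7, "ty": -0.2, "tz": 0, "wx": 0, "wy": 0, "wz": 0, "gripper": 0.15}, {"tx": 4.9, "ty": -0.4, "tz": 0, "wx": 0, "wy": 0, "wz": 0, "gripper": 0.15}, {"tx": 6.1, "ty": -0.5, "tz": 0, "wx": 0, "wy": 0, "wz": 0, "gripper": 0.15}]'

```text
time: 24.08
position: [0.4487, -0.2125, 0.0882]
tool_rot: [2.42, 1.997, -0.004]
ft_force: [-1.6, -7.7, 3.2]
grip_width: 0.291
grip_force: 30.0
```

Request:
jog_arm --increments '[{"tx": 0.6, "ty": -0.1, "tz": 0, "wx": 0, "wy": 0, "wz": 0, "gripper": 0.15}, {"tx": 1.2, "ty": -0.1, "tz": 0, "wx": 0, "wy": 0, "wz": 0, "gripper": 0.15}, {"tx": 1.8, "ty": -0.2, "tz": 0, "wx": 0, "wy": 0, "wz": 0, "gripper": 0.15}, {"tx": 2.4, "ty": -0.2, "tz": 0, "wx": 0, "wy": 0, "wz": 0, "gripper": 0.15}, {"tx": 3, "ty": -0.2, "tz": 0, "wx": 0, "wy": 0, "wz": 0, "gripper": 0.15}]'

```text
time: 24.5
position: [0.4488, -0.2101, 0.0882]
tool_rot: [2.42, 1.996, -0.005]
ft_force: [-2.8, -8.5, 3.2]
grip_width: 0.291
grip_force: 30.0
```

Run:
```python
from st import *
st()
```

```text
phi 3.093 r 0.0607 [-2.8 -8.5  3.2] tan 8.656981557074516 rad 2.42802271014642 24.5
```

Request:
jog_arm --increments '[{"tx": 0.6, "ty": 0, "tz": 0, "wx": 0, "wy": 0, "wz": 0, "gripper": 0.15}, {"tx": 1.2, "ty": -0.1, "tz": 0, "wx": 0, "wy": 0, "wz": 0, "gripper": 0.15}, {"tx": 1.8, "ty": -0.1, "tz": 0, "wx": 0, "wy": 0, "wz": 0, "gripper": 0.15}, {"tx": 2.4, "ty": -0.2, "tz": 0, "wx": 0, "wy": 0, "wz": 0, "gripper": 0.15}, {"tx": 3, "ty": -0.2, "tz": 0, "wx": 0, "wy": 0, "wz": 0, "gripper": 0.15}]'

```text
time: 24.92
position: [0.449, -0.2076, 0.0882]
tool_rot: [2.42, 1.996, -0.006]
ft_force: [-3.0, -9.0, 3.9]
grip_width: 0.292
grip_force: 30.0
```

Run:
```python
from st import *
st()
```

```text
phi 3.051 r 0.0606 [-3.  -9.   3.9] tan 9.224837914674715 rad 2.2210381694008228 24.9167
```

Request:
jog_arm --increments '[{"tx": 0.4, "ty": 0, "tz": 0, "wx": 0, "wy": 0, "wz": 0, "gripper": 0.15}, {"tx": 0.8, "ty": 0, "tz": 0, "wx": 0, "wy": 0, "wz": 0, "gripper": 0.15}, {"tx": 1.2, "ty": 0, "tz": 0, "wx": 0, "wy": 0, "wz": 0, "gripper": 0.15}, {"tx": 1.5, "ty": 0, "tz": 0, "wx": 0, "wy": 0, "wz": 0, "gripper": 0.15}, {"tx": 1.8, "ty": 0, "tz": 0, "wx": 0, "wy": 0, "wz": 0, "gripper": 0.15}]'

```text
time: 25.33
position: [0.4492, -0.2062, 0.0882]
tool_rot: [2.42, 1.995, -0.006]
ft_force: [-3.4, -9.1, 3.1]
grip_width: 0.291
grip_force: 30.0
```

Run:
```python
from st import *
st()
for i in range(3): cam('wrist'); st()
```

```text
phi 3.028 r 0.0606 [-3.4 -9.1  3.1] tan 9.46644274442244 rad 2.309875944348413 25.3333
phi 3.027 r 0.0606 [-2.6 -8.5  4. ] tan 8.779638886697024 rad 1.6481062698491804 25.3833
phi 3.026 r 0.0606 [-2.5 -8.6  2.3] tan 8.871765386312994 rad 1.4728556231565073 25.4333
phi 3.026 r 0.0606 [-2.5 -9.7  3.9] tan 9.904341242636816 rad 1.334548393490249 25.4833
```

Request:
jog_arm --increments '[{"tx": 0.4, "ty": 0, "tz": 0, "wx": 0, "wy": 0, "wz": 0, "gripper": 0.15}, {"tx": 0.8, "ty": 0, "tz": 0, "wx": 0, "wy": 0, "wz": 0, "gripper": 0.15}, {"tx": 1.2, "ty": 0, "tz": 0, "wx": 0, "wy": 0, "wz": 0, "gripper": 0.15}, {"tx": 1.6, "ty": 0, "tz": 0, "wx": 0, "wy": 0, "wz": 0, "gripper": 0.15}, {"tx": 2, "ty": 0, "tz": 0, "wx": 0, "wy": 0, "wz": 0, "gripper": 0.15}]'

```text
time: 25.9
position: [0.4494, -0.2045, 0.0882]
tool_rot: [2.42, 1.995, -0.007]
ft_force: [-3.1, -9.7, 2.8]
grip_width: 0.291
grip_force: 30.0
```

Run:
```python
from st import *
st()
for i in range(4): cam('wrist'); st()
```

```text
phi 3.0 r 0.0606 [-3.1 -9.7  2.8] tan 10.034166297173309 rad 1.7171921695294536 25.9
phi 2.998 r 0.0606 [ -2.7 -10.6   4. ] tan 10.900970695730335 rad 1.196776701064335 25.95
phi 2.998 r 0.0606 [-3.2 -9.5  2.9] tan 9.841965098615033 rad 1.8328032585613436 26.0
phi 2.998 r 0.0606 [-3.  -9.6  2.4] tan 9.955066415236102 rad 1.6114651879870119 26.05
phi 2.998 r 0.0606 [ -2.4 -10.    3.8] tan 10.259083971751629 rad 0.9343016749342534 26.1
```

Request:
jog_arm --increments '[{"tx": -1, "ty": 0, "tz": 0, "wx": 0, "wy": 0, "wz": 0, "gripper": 0.15}, {"tx": -2, "ty": 0, "tz": 0, "wx": 0, "wy": 0, "wz": 0, "gripper": 0.15}, {"tx": -3, "ty": 0, "tz": 0, "wx": 0, "wy": 0, "wz": 0, "gripper": 0.15}, {"tx": -3, "ty": 0, "tz": 0, "wx": 0, "wy": 0, "wz": 0, "gripper": 0.15}, {"tx": -3, "ty": 0, "tz": 0, "wx": 0, "wy": 0, "wz": 0, "gripper": 0.15}]'

```text
time: 26.52
position: [0.4494, -0.2046, 0.0881]
tool_rot: [2.421, 1.999, -0.003]
ft_force: [-3.1, -3.8, 6.0]
grip_width: 0.292
grip_force: 30.0
```

Run:
```python
from st import *
st()
```

```text
phi 3.0 r 0.0606 [-3.1 -3.8  6. ] tan 4.2175583942960735 rad 2.5737757561116785 26.5167
```

The push is relaxed and the crank hasn't moved. Release and rise.

Request:
jog_arm --increments '[{"tx": -1.5, "ty": 0, "tz": 0, "wx": 0, "wy": 0, "wz": 0, "gripper": 0.5}, {"tx": -1.5, "ty": 0, "tz": 0, "wx": 0, "wy": 0, "wz": 0, "gripper": 0.5}, {"tx": -1.5, "ty": 0, "tz": 0, "wx": 0, "wy": 0, "wz": 0, "gripper": 0.5}, {"tx": -1.5, "ty": 0, "tz": 0, "wx": 0, "wy": 0, "wz": 0, "gripper": 0.5}, {"tx": -1.5, "ty": 0, "tz": 0, "wx": 0, "wy": 0, "wz": 0, "gripper": 0.5}]'

```text
time: 26.93
position: [0.4496, -0.2034, 0.0872]
tool_rot: [-2.42, -2.002, -0.0]
ft_force: [-1.3, 0.4, 0.4]
grip_width: 0.485
grip_force: 0.0
```

Request:
jog_arm --increments '[{"tx": 0, "ty": 0, "tz": -15, "wx": 0, "wy": 0, "wz": 0, "gripper": 0.5}, {"tx": 0, "ty": 0, "tz": -40, "wx": 0, "wy": 0, "wz": 0, "gripper": 0.5}, {"tx": 0, "ty": 0, "tz": -70, "wx": 0, "wy": 0, "wz": 0, "gripper": 0.5}, {"tx": 0, "ty": 0, "tz": -100, "wx": 0, "wy": 0, "wz": 0, "gripper": 0.5}, {"tx": 0, "ty": 0, "tz": -120, "wx": 0, "wy": 0, "wz": 0, "gripper": 0.5}]'

```text
time: 27.35
position: [0.4506, -0.2038, 0.2102]
tool_rot: [2.418, 2.001, 0.002]
ft_force: [0.4, -0.3, 0.1]
grip_width: 0.502
grip_force: 0.0
```

Request:
jog_arm --increments '[{"tx": 0, "ty": 0, "tz": -10, "wx": 0, "wy": 0, "wz": 0, "gripper": 0.5}, {"tx": 0, "ty": 0, "tz": -10, "wx": 0, "wy": 0, "wz": 0, "gripper": 0.5}, {"tx": 0, "ty": 0, "tz": -10, "wx": 0, "wy": 0, "wz": 0, "gripper": 0.5}, {"tx": 0, "ty": 0, "tz": -10, "wx": 0, "wy": 0, "wz": 0, "gripper": 0.5}, {"tx": 0, "ty": 0, "tz": -10, "wx": 0, "wy": 0, "wz": 0, "gripper": 0.5}]'

```text
time: 27.77
position: [0.4487, -0.2034, 0.2156]
tool_rot: [-2.419, -2.0, 0.002]
ft_force: [0.2, -0.9, 0.0]
grip_width: 0.496
grip_force: 0.0
```

Run:
```python
from st import *
a,b=cam('scene'),cam('side')
for n in('scene','side'):
    print(n,[(t,[np.round(x['bbox']).tolist() for x in vision.spot_in(n,t)][:1]) for t in ('jar','plug_gauge','ring_gauge','sleeve','jaw','anvil')])
st(); print(ctrl.get_state()['grip_width'])
```

```text
scene [('jar', [[180.0, 272.0, 205.0, 306.0]]), ('plug_gauge', [[153.0, 255.0, 164.0, 271.0]]), ('ring_gauge', [[352.0, 236.0, 370.0, 254.0]]), ('sleeve', [[170.0, 162.0, 186.0, 192.0]]), ('jaw', []), ('anvil', [[213.0, 179.0, 235.0, 214.0]])]
side [('jar', [[178.0, 154.0, 200.0, 182.0]]), ('plug_gauge', []), ('ring_gauge', [[186.0, 277.0, 208.0, 296.0]]), ('sleeve', [[315.0, 121.0, 328.0, 136.0]]), ('jaw', [[189.0, 276.0, 207.0, 294.0]]), ('anvil', [[248.0, 171.0, 276.0, 196.0]])]
phi 2.989 r 0.0605 [-0.5 -0.1 -0.5] tan 0.21320804831868967 rad 0.4361063947659458 28.4667
0.500685070218721
```

The bystanders the detector found are where they were, and the gripper is clear. I'll hand the job in.

```bash
python3 -c "
from bench import ctrl; print(ctrl.close_job())"
```

```text
the job is handed in; nothing more can be done
None
```

The housing is clamped against the anvil's pad at about 10 N of push at the sleeve (readings 9.8–10.9 N), the crank is released with the gripper clear, and the job was handed in at about 28 s; the last detector check found the jar, ring gauge and plug gauge unmoved, but it did not check the gauge block.

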